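# Load the projector tray in reverse order

## Robot

A 6-joint arm with a two-finger parallel gripper is mounted at the origin on the work surface. World frame = base frame: x ahead of the robot, y to its left, z up, the work surface at z = 0. Lengths are in m, angles in rad, forces in N, time in s.
With the tool pointing down it reaches from about 0.375 to 0.9 m from the base axis. Payload 3.1 kg.
Tool frame: the origin (TCP) lies midway between the tips of the shut fingers; the grasp point (between the pads) lies 19 mm behind it; z points along the fingers, y is the line along which they close (so a half turn about z gives the same grasp; the last joint's range is limited). The gripper opens to 87 mm and grips with 3 to 60 N. Pads are 19 mm wide; open, the fingers measure 117 mm over their backs; the gripper's body (75 mm by 190 mm) begins 51 mm behind the grasp point.
Start: joints at [-1.466, 0.527, 1.433, -0, 1.181, -0.178], TCP at [0.174, -0.6, 0.223] pointing down, gripper open.
Joint ranges: [-3.08, 3.08], [-0.75, 2.2], [0.22, 2.44], [-1.43, 4.57], [0, 2.65], [-2.85, 2.85]. Speed limits (rad/s): [2.79, 2.79, 3.14, 3.14, 3.14, 3.14].

## Interface

Orientations are given as a unit quaternion [x, y, z, w].
In Python, from rig import manip, cams, spot_in, place_of gives the robot as it stands.
- The arm moves only by the tool jog_arm, never from a script. Its argument "targets" is a list of rows, each an object of numbers: "dx", "dy", "dz": the shift along the world's x, y, z scaled (see below); "wx", "wy", "wz": the turn, a rotation vector about the world's x, y, z scaled (see below). In form: [{"dx": .., "dy": .., "dz": .., "wx": .., "wy": .., "wz": ..}, ...]. A call has 1 to 20 rows; each row is the pose to reach, as a shift and turn from the pose commanded when the call began; what a row does not reach only later rows make up. The controller multiplies each number of a shift by 120 mm and each number of a turn by 60 degrees. A row lasts 1/12 s, in which the tool goes at most 41.7 mm and 7.16 degrees, less where a joint would pass 70% of its speed; a pose out of reach is approached as far as the arm can. A call with a number of a shift or a turn outside -1 to 1 is refused whole. A call with a gripper value outside its range is refused whole. "gripper" is the opening, from -1 (shut) to 1 (fully open), set as the call begins (left out, the last holds). The fingers move at their own pace and stop on an object; the grip force is fixed at half the most. Time passes only in rows, so rows that repeat a pose let the fingers close. It gives the time, the measured TCP pose, the force, the opening and the grip force at its end, in the units of the state.
- manip.get_obs(): the state, without advancing time (a new reading comes with each control period).
- cams.camera(name): name is "side" or "top" or "wrist"; returns (picture, depth): 384x512x3 uint8, red, green, blue; 384x512 float32, m along the optical axis (not along the pixel's ray), 0 where there is no reading.
- cams.get_calibration(name): a dict with "intrinsics" (3x3 intrinsics, pixels), "extrinsics" (4x4, takes a point from world to camera coordinates); the wrist camera has in their place "T_tool_cam" (4x4, takes a point from camera to tool coordinates, whose origin is the TCP and whose axes are the flange's). Camera axes: x right, y down, z forward; pixel columns grow to the right and rows downward; lengths in m; the calibration is good to about 2 mm. The wrist camera is an equidistant fisheye: a pixel r from the principal point sees the ray r / f radians off the axis. A picture is of the moment at which its call begins: read the wrist's pose just before it. get_calibration takes no time and is no camera call.
- manip.hand_in(): hands the job in; it is judged then, once.
Trained networks look in the newest picture that a camera, given by its name, has taken for a name from the list of things; names that differ only in an ending like _2 or _b are one class to them, and where a whole thing is asked for, a point or a joint stands for the part that bears it (a point fixed in the world has none). Each returns a list of dicts, best first, with "score" (0 to 1); they miss things now and then, are a little off and sometimes report something else, mostly with a low value. They report only what shows in the picture. A call takes as long as a camera call.
- spot_in(camera, target): "point" ([x, y, z] in m, in world coordinates, good to about 4 mm: the middle of the surface that is visible of it).
- place_of(camera, target): "point" ([x, y, z] in m, in world coordinates, good to about 4 mm: a listed point, or the origin of a listed thing).
The state is a dict: "time_s": time; "qpos": joint angles; "joint_vel": joint speeds; "tau": joint torques, N m; "tool_pos": TCP position; "tool_rot": TCP orientation; "force": force on the tool from outside, world axes, zero at the start; "torque": the same for the moment, N m; "gripper_width": finger opening in m; "finger_force": force on a finger pad.
Only numpy, scipy, OpenCV 4.12 (cv2) and the standard library are available. Lean on these libraries where they do the work, as an engineer would, in place of code of your own. Each camera call takes 0.05 s, during which the arm holds its last target. There are 200 camera calls.

## Task

The four slide cases were mounted last-first, so move them from the dark steel rack into the cream projector tray in reverse order, one to a bay: the case nearest the rack's brass thumb-screw goes into the tray bay farthest from the tray's own brass thumb-screw, the next one beside it, and so on until the case farthest from the rack's screw stands nearest the tray's screw. Keep every case upright all the way, and leave each standing flat on the tray floor, centred in its bay and square across the tray like the cases in the rack, let go and at rest.

Things in the scene. Friction and masses are not known exactly. Their poses are not given: they have to be found in the camera images.
- rack: Dark steel rack, fixed, 72 x 264 mm, at any yaw. Origin: centre of its underside, on the table. y: along the row towards the end with the brass thumb-screw (at y = +121 mm, top 41 mm up); x: across. Floor 10 mm above the table. Four bays centred at x = 0, y = -82.5, -27.5, +27.5, +82.5 mm, parted by ribs 3 mm wide, rising 3.5 mm from the floor. No side walls.
- tray: Cream plastic projector tray, toothed long sides, fixed, 78 x 264 mm, at any yaw, empty at the start. Origin: centre of its underside, on the table. y: along the row towards its brass thumb-screw (at y = +121 mm, top 41 mm up); x: across. Floor 10 mm above the table. Four bays centred at x = 0, y = -82.5, -27.5, +27.5, +82.5 mm, parted by ribs 3.5 mm high. No side walls.
- case_red_mid (a point): Centre (half-way up) of the loose red slide case, a block with a black top showing pale slide edges: 54 mm along its x (across the row), 24 mm along its y, 54 mm tall (z up), 40 to 85 g. It starts upright on the red strip in the rack, centre 39 mm above the table; in the tray its centre is 37 mm above the table. Best gripped across its 54 mm width; neighbours are about 31 mm apart.
- tab_red: The red index strip, fixed across the rack bay in which the red case starts; it stays and shows where that case came from. 96 mm along its x (across the row, showing 21 mm either side of the case), 24 mm along y, 2 mm thick. Origin: centre of its underside, at the bay's centre, 10 mm above the table. Axes as the rack's.
- case_blue_mid (a point): Centre (half-way up) of the loose blue slide case, a block with a black top showing pale slide edges: 54 mm along its x (across the row), 24 mm along its y, 54 mm tall (z up), 40 to 85 g. It starts upright on the blue strip in the rack, centre 39 mm above the table; in the tray its centre is 37 mm above the table. Best gripped across its 54 mm width; neighbours are about 31 mm apart.
- tab_blue: The blue index strip, fixed across the rack bay in which the blue case starts; it stays and shows where that case came from. 96 mm along its x (across the row, showing 21 mm either side of the case), 24 mm along y, 2 mm thick. Origin: centre of its underside, at the bay's centre, 10 mm above the table. Axes as the rack's.
- case_green_mid (a point): Centre (half-way up) of the loose green slide case, a block with a black top showing pale slide edges: 54 mm along its x (across the row), 24 mm along its y, 54 mm tall (z up), 40 to 85 g. It starts upright on the green strip in the rack, centre 39 mm above the table; in the tray its centre is 37 mm above the table. Best gripped across its 54 mm width; neighbours are about 31 mm apart.
- tab_green: The green index strip, fixed across the rack bay in which the green case starts; it stays and shows where that case came from. 96 mm along its x (across the row, showing 21 mm either side of the case), 24 mm along y, 2 mm thick. Origin: centre of its underside, at the bay's centre, 10 mm above the table. Axes as the rack's.
- case_yellow_mid (a point): Centre (half-way up) of the loose yellow slide case, a block with a black top showing pale slide edges: 54 mm along its x (across the row), 24 mm along its y, 54 mm tall (z up), 40 to 85 g. It starts upright on the yellow strip in the rack, centre 39 mm above the table; in the tray its centre is 37 mm above the table. Best gripped across its 54 mm width; neighbours are about 31 mm apart.
- tab_yellow: The yellow index strip, fixed across the rack bay in which the yellow case starts; it stays and shows where that case came from. 96 mm along its x (across the row, showing 21 mm either side of the case), 24 mm along y, 2 mm thick. Origin: centre of its underside, at the bay's centre, 10 mm above the table. Axes as the rack's.

How it is judged:
By the outcome, as a careful person would: the job done as asked, in the order asked, and still so for the second after the job is handed in, with the robot touching nothing.
It also fails if it takes over 115 s, if anything falls off the work surface, if the arm or the gripper's body presses on something with over 40 N, if the wrist force passes 120 N, or if a joint passes its speed limit or range.

## Working session

There is one attempt and no reset: what is moved stays moved. The work goes in short steps, Python scripts to look and compute and a tool call to move; the robot and the scene stay as the last step left them, time stands still between calls to the robot, and variables do not carry over. Pictures are saved under pics/ and viewed, at most 14 in all, crops included, and the job is handed in when it is done.

Besides the shell and the picture viewer there is one more tool, called as a command line: name --argument value ..., lists and objects as JSON in quotes. jog_arm: Moves the arm, as the interface text tells. Its arguments: {"type":"object","properties":{"targets":{"type":"array"},"gripper":{"type":"number"}},"required":["targets"]}

```bash
mkdir -p pics; python3 - <<'E'
from rig import manip,cams,spot_in,place_of
import cv2,numpy as np
o=manip.get_obs();print(o['time_s'],o['tool_pos'],o['tool_rot'],o['gripper_width'])
for c in['top','side']:
    p,d=cams.camera(c);cv2.imwrite(f'pics/{c}0.png',p[:,:,::-1]);np.savez(f'{c}0.npz',p=p,d=d)
    print(c,{k:np.round(v,4).tolist() for k,v in cams.get_calibration(c).items()})
cams.camera('top')
for n in['rack','tray']+[f'{a}_{b}' for a in['tab'] for b in['red','blue','green','yellow']]+[f'case_{b}_mid' for b in['red','blue','green','yellow']]:
    print(n,[(np.round(r['point'],4).tolist(),round(r['score'],2)) for r in place_of('top',n)[:2]])
print({k:np.round(v,4).tolist() for k,v in cams.get_calibration('wrist').items()})
E
```

```text
0.0 [ 0.1743449  -0.59941542  0.22154949] [ 9.90018603e-01  1.40932416e-01  2.64066972e-05 -1.10462419e-03] 0.08694621527307396
top {'intrinsics': [[401.125, 0.0, 257.7589], [0.0, 401.125, 189.7934], [0.0, 0.0, 1.0]], 'extrinsics': [[-0.0058, -1.0, -0.0066, -0.0216], [-0.9751, 0.0071, -0.2216, 0.5324], [0.2216, 0.0052, -0.9751, 0.772], [0.0, 0.0, 0.0, 1.0]]}
side {'intrinsics': [[426.8232, 0.0, 248.2381], [0.0, 426.8232, 200.9975], [0.0, 0.0, 1.0]], 'extrinsics': [[-0.7725, -0.6346, 0.0232, 0.3959], [-0.4125, 0.4738, -0.7781, 0.266], [0.4828, -0.6106, -0.6278, 0.8677], [0.0, 0.0, 0.0, 1.0]]}
rack [([0.5256, -0.1967, 0.0003], 0.83)]
tray [([0.5446, 0.1856, -0.0043], 0.8)]
tab_red [([0.5005, -0.1209, 0.0146], 0.47)]
tab_blue [([0.5435, -0.2793, 0.0123], 0.54)]
tab_green [([0.5185, -0.1767, 0.0124], 0.47)]
tab_yellow [([0.5264, -0.228, 0.0087], 0.73), ([0.5246, -0.2335, 0.042], 0.53)]
case_red_mid [([0.504, -0.1227, 0.0382], 0.62)]
case_blue_mid [([0.5421, -0.2812, 0.0353], 0.84), ([0.527, -0.2314, 0.0394], 0.7)]
case_green_mid [([0.5124, -0.1762, 0.0378], 0.76)]
case_yellow_mid [([0.5266, -0.2319, 0.0376], 0.93)]
{'intrinsics': [[297.3186, 0.0, 258.4378], [0.0, 297.3186, 189.9345], [0.0, 0.0, 1.0]], 'T_tool_cam': [[-0.002, -0.9646, -0.2639, 0.072], [1.0, -0.0021, 0.0003, 0.0006], [-0.0008, -0.2639, 0.9646, -0.1617], [0.0, 0.0, 0.0, 1.0]]}
```

View pics/top0.png

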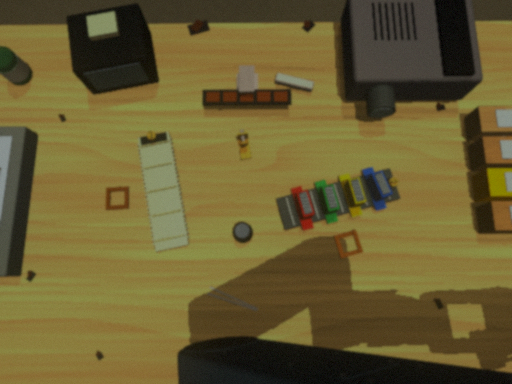

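View pics/side0.png

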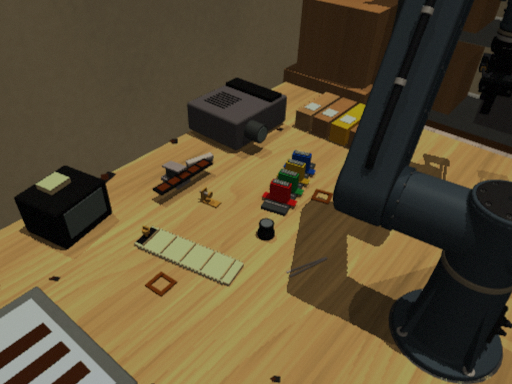

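The top view shows the rack screw beside blue at (393,183), and the tray screw at the far end at (152,135). So, going away from the tray screw, the order is red, green, yellow, blue. Next I'll fit the poses.

```bash
cat > h.py <<'E'
from rig import manip,cams,spot_in,place_of
import cv2,numpy as np
from scipy.spatial.transform import Rotation as R
def rays(cam,uv,obs=None):
    """origin, world directions (N,3) for pixels uv"""
    c=cams.get_calibration(cam);K=np.array(c['intrinsics']);uv=np.asarray(uv,float)
    x=(uv-K[:2,2])/[K[0,0],K[1,1]]
    if cam=='wrist':
        r=np.linalg.norm(x,axis=1);s=np.where(r>1e-9,np.sin(r)/np.maximum(r,1e-9),1)
        d=np.c_[x*s[:,None],np.cos(r)];T=np.eye(4);T[:3,:3]=R.from_quat(obs['tool_rot']).as_matrix();T[:3,3]=obs['tool_pos']
        M=T@np.array(c['T_tool_cam'])
    else:
        d=np.c_[x,np.ones(len(x))];M=np.linalg.inv(np.array(c['extrinsics']))
    return M[:3,3],d@M[:3,:3].T
def onplane(cam,uv,z,obs=None):
    o,d=rays(cam,uv,obs);return (o+d*((z-o[2])/d[:,2])[:,None])[:,:2]
def masks(p):
    h=cv2.cvtColor(p,cv2.COLOR_RGB2HSV).astype(int);H,S,V=h[...,0],h[...,1],h[...,2]
    g=lambda a,b,s=150,v=60:((H>=a)&(H<=b)&(S>s)&(V>v))
    return {'red':((H<5)|(H>174))&(S>170)&(V>60),'yellow':g(22,32,200,90),'green':g(45,85),'blue':g(105,125),
            'cream':(H>20)&(H<45)&(S<105)&(V>120)}
E
python3 - <<'E'
from h import *
f=np.load('top0.npz');p,d=f['p'],f['d']
for uv in[(165,200),(160,170),(170,232),(120,170),(302,189),(308,228),(305,205),(327,200),(357,195),(350,180),(380,185)]:print(uv,p[uv[1],uv[0]],cv2.cvtColor(p[uv[1]:uv[1]+1,uv[0]:uv[0]+1],cv2.COLOR_RGB2HSV).ravel(),round(float(d[uv[1],uv[0]]),3))
m=masks(p)['cream'].astype(np.uint8);n,l,s,c=cv2.connectedComponentsWithStats(m)
for i in range(1,n):
    if s[i,4]>300:
        v,u=np.nonzero(l==i);w=onplane('top',np.c_[u,v],.0115);print(s[i],cv2.minAreaRect((w*1000).astype(np.float32)))
E
```

```text
(165, 200) [140 149 111] [ 37  65 149] 0.879
(160, 170) [138 144 106] [ 35  67 144] 0.897
(170, 232) [137 148 111] [ 39  64 148] 0.862
(120, 170) [139 123  61] [ 24 143 139] 0.903
(302, 189) [138  81  41] [ 12 179 138] 0.893
(308, 228) [135  52  25] [  7 208 135] 0.861
(305, 205) [91 94 86] [41 22 94] 0.818
(327, 200) [49 88 47] [ 59 119  88] 0.822
(357, 195) [92 96 84] [40 32 96] 0.821
(350, 180) [111 107  25] [ 29 198 111] 0.829
(380, 185) [79 82 78] [53 12 82] 0.824
[ 88  12  29  24 524] ((960.6590576171875, 353.0184020996094), (53.94883346557617, 65.69058227539062), 11.7064847946167)
[ 138  132   50  120 3618] ((544.9945678710938, 186.3526611328125), (260.7738952636719, 78.2321548461914), 12.023871421813965)
```

jog_arm --targets '[{"dx": 0.18,"dy": 0.21,"wz": 0.09},{"dx": 0.37,"dy": 0.42,"wz": 0.18},{"dx": 0.55,"dy": 0.63,"wz": 0.27},{"dx": 0.735,"dy": 0.833,"wz": 0.368}]' --gripper 1

```text
validation failed for argument at $.ta...
```

jog_arm --targets '[{"dx": 0.18,"dy": 0.21,"wz": 0.09},{"dx": 0.37,"dy": 0.42,"wz": 0.18},{"dx": 0.55,"dy": 0.63,"wz": 0.27},{"dx": 0.735,"dy": 0.833,"wz": 0.368}]'

```text
validation failed for argument at $.ta...
```

jog_arm --targets '[{"dx": 0.18,"dy": 0.21,"wz": 0.09},{"dx": 0.37,"dy": 0.42,"wz": 0.18},{"dx": 0.55,"dy": 0.63,"wz": 0.27},{"dx": 0.735,"dy": 0.833,"wz": 0.368}]'

```text
validation failed for argument at $.ta...
```

jog_arm --targets '[{"dx": 0.18,"dy": 0.21,"wz": 0.09},{"dx": 0.37,"dy": 0.42,"wz": 0.18},{"dx": 0.55,"dy": 0.63,"wz": 0.27},{"dx": 0.735,"dy": 0.833,"wz": 0.368},{"dx": 0.735,"dy": 0.833,"wz": 0.368},{"dx": 0.735,"dy": 0.833,"wz": 0.368}]'

```text
validation failed for argument at $.ta...
```

jog_arm --targets '[{"dx": 0.37,"dy": 0.42,"dz": 0,"wx": 0,"wy": 0,"wz": 0.18},{"dx": 0.735,"dy": 0.833,"dz": 0,"wx": 0,"wy": 0,"wz": 0.368},{"dx": 0.735,"dy": 0.833,"dz": 0,"wx": 0,"wy": 0,"wz": 0.368},{"dx": 0.735,"dy": 0.833,"dz": 0,"wx": 0,"wy": 0,"wz": 0.368}]' --gripper 1

```text
time_s: 0.98
tool_pos: [0.2655, -0.4942, 0.2222]
tool_rot: [0.943, 0.331, 0.001, -0.003]
force: [-0.8, 0.5, -0.4]
gripper_width: 0.087
finger_force: 0.0
```

jog_arm --targets '[{"dx": 0.37,"dy": 0.42,"dz": 0,"wx": 0,"wy": 0,"wz": 0.18},{"dx": 0.735,"dy": 0.833,"dz": 0,"wx": 0,"wy": 0,"wz": 0.368},{"dx": 0.735,"dy": 0.833,"dz": 0,"wx": 0,"wy": 0,"wz": 0.368},{"dx": 0.735,"dy": 0.833,"dz": 0,"wx": 0,"wy": 0,"wz": 0.368}]'

```text
time_s: 1.32
tool_pos: [0.3534, -0.395, 0.2226]
tool_rot: [0.863, 0.506, 0.001, -0.001]
force: [-0.3, -0.2, -0.8]
gripper_width: 0.0872
finger_force: 0.0
```

jog_arm --targets '[{"dx": 0.37,"dy": 0.42,"dz": 0,"wx": 0,"wy": 0,"wz": 0.18},{"dx": 0.735,"dy": 0.833,"dz": 0,"wx": 0,"wy": 0,"wz": 0.368},{"dx": 0.735,"dy": 0.833,"dz": 0,"wx": 0,"wy": 0,"wz": 0.368},{"dx": 0.735,"dy": 0.833,"dz": 0,"wx": 0,"wy": 0,"wz": 0.368}]'

```text
time_s: 1.65
tool_pos: [0.4418, -0.2962, 0.2227]
tool_rot: [0.75, 0.662, 0.001, -0.0]
force: [-0.1, 1.0, -0.2]
gripper_width: 0.0866
finger_force: 0.0
```

jog_arm --targets '[{"dx": 0.37,"dy": 0.42,"dz": 0,"wx": 0,"wy": 0,"wz": 0.18},{"dx": 0.735,"dy": 0.833,"dz": 0,"wx": 0,"wy": 0,"wz": 0.368},{"dx": 0.735,"dy": 0.833,"dz": 0,"wx": 0,"wy": 0,"wz": 0.368},{"dx": 0.735,"dy": 0.833,"dz": 0,"wx": 0,"wy": 0,"wz": 0.368},{"dx": 0.735,"dy": 0.833,"dz": 0,"wx": 0,"wy": 0,"wz": 0.368}]'

```text
time_s: 2.07
tool_pos: [0.5287, -0.199, 0.2226]
tool_rot: [0.611, 0.791, -0.0, 0.0]
force: [-0.2, -0.5, 0.9]
gripper_width: 0.0871
finger_force: 0.0
```

```bash
python3 - <<'E'
from h import *
o=manip.get_obs();p,d=cams.camera('wrist');cv2.imwrite('pics/w1.png',p[:,:,::-1]);np.savez('w1.npz',p=p,d=d)
np.save('o1.npy',o,allow_pickle=True)
for c in['red','green','yellow','blue']:
    for n in[f'tab_{c}',f'case_{c}_mid']:
        print(n,[(np.round(r['point'],4).tolist(),round(r['score'],2)) for r in place_of('wrist',n)[:1]])
E
```

```text
tab_red []
case_red_mid [([0.4998, -0.1164, 0.0398], 0.97)]
tab_green [([0.5142, -0.1683, 0.0085], 0.74)]
case_green_mid [([0.5139, -0.1792, 0.0398], 0.79)]
tab_yellow [([0.529, -0.2274, 0.0103], 0.69)]
case_yellow_mid [([0.5302, -0.2282, 0.0382], 0.94)]
tab_blue [([0.5436, -0.283, 0.0111], 0.7)]
case_blue_mid [([0.5392, -0.2785, 0.0389], 0.72)]
```

View pics/w1.png

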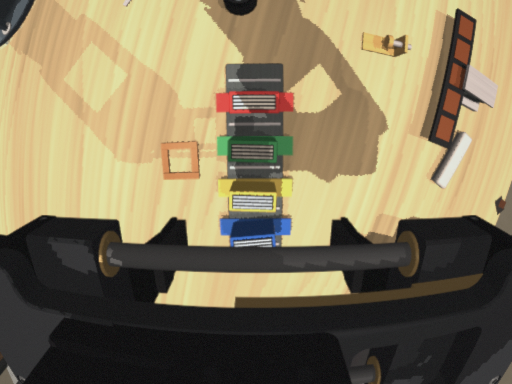

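The wrist view shows the strips and cases in a column at u≈255, with red at v≈102, green at 150, yellow at 200 and blue at 240. I'll fit the strip ends and the case tops.

```bash
python3 - <<'E'
from h import *
p=np.load('w1.npz')['p'];d=np.load('w1.npz')['d'];o=np.load('o1.npy',allow_pickle=True).item()
print(o['tool_pos'],o['tool_rot'])
h=cv2.cvtColor(p,cv2.COLOR_RGB2HSV)
ms=masks(p);C={}
for c,vr in zip(['red','green','yellow','blue'],[(88,118),(130,163),(172,212),(214,245)]):
    m=ms[c].copy();m[:vr[0]]=0;m[vr[1]:]=0
    res=[]
    for a,b in[(214,226),(284,296)]:
        v,u=np.nonzero(m[:,a:b]);w=onplane('wrist',np.c_[u+a,v],.012,o)*1000
        r=cv2.minAreaRect(w.astype(np.float32));res.append(w.mean(0));print(c,len(u),w.mean(0).round(1),np.round(r[1],1),round(r[2],1), 'u',u.min()+a,u.max()+a,'v',v.min(),v.max())
    dl=res[1]-res[0];C[c]=(res[0]+res[1])/2;print('  mid',C[c].round(1),'ang',round(np.degrees(np.arctan2(dl[1],dl[0])),2),np.linalg.norm(dl).round(1))
# top-face pale slide edges
    g=(h[...,1]<70)&(h[...,2]>90);g[:,:232]=0;g[:,278:]=0;g[:vr[0]]=0;g[vr[1]+4:]=0
    v,u=np.nonzero(g);w=onplane('wrist',np.c_[u,v],.066,o)*1000;r=cv2.minAreaRect(w.astype(np.float32));print('  top',len(u),np.round(r[0],1),np.round(r[1],1),round(r[2],1),'depth',d[v,u].mean().round(3))
P=np.array([C[c] for c in C]);k=np.array([-1.5,-.5,.5,1.5]);s=(k[:,None]*(P-P.mean(0))).sum(0)/5
print('centre',P.mean(0),'pitch',np.linalg.norm(s),'ydir',np.degrees(np.arctan2(s[1],s[0])))
E
```

```text
[ 0.52872468 -0.19902927  0.22258565] [ 6.11232227e-01  7.91451166e-01 -2.16657690e-05  4.65408850e-04]
red 1 [ 462.9 -125.8] [0. 0.] 0.0 u 222 222 v 98 98
red 90 [ 542.7 -113.6] [10.  21.4] 14.9 u 284 292 v 93 110
  mid [ 502.8 -119.7] ang 8.72 80.7
  top 634 [ 503.5 -125.3] [44.5 35.5] 14.1 depth 0.317<stdin>:11: RuntimeWarning: Mean of empty slice.
  ret = um.true_divide(
Traceback (most recent call last):
ValueError: zero-size array to reduction operation minimum which has no identity
```

```bash
python3 - <<'E'
from h import *
p=np.load('w1.npz')['p'];o=np.load('o1.npy',allow_pickle=True).item()
h=cv2.cvtColor(p,cv2.COLOR_RGB2HSV)
for v in(102,146,188,228):
    print(v,[tuple(h[v,u].tolist()) for u in(212,219,224,286,290,297)])
cv2.imwrite('pics/w1c.png',cv2.resize(p[55:250,205:305,::-1],None,fx=3,fy=3,interpolation=cv2.INTER_NEAREST))
E
```

```text
102 [(19, 99, 225), (2, 165, 221), (1, 169, 222), (1, 178, 169), (1, 169, 220), (20, 95, 225)]
146 [(19, 99, 223), (65, 117, 185), (65, 119, 186), (66, 123, 120), (65, 120, 123), (18, 101, 151)]
188 [(20, 96, 225), (27, 138, 226), (26, 144, 225), (30, 134, 227), (30, 133, 227), (26, 80, 227)]
228 [(26, 81, 226), (18, 86, 216), (109, 168, 182), (109, 170, 206), (112, 103, 181), (27, 80, 226)]
```

View pics/w1c.png

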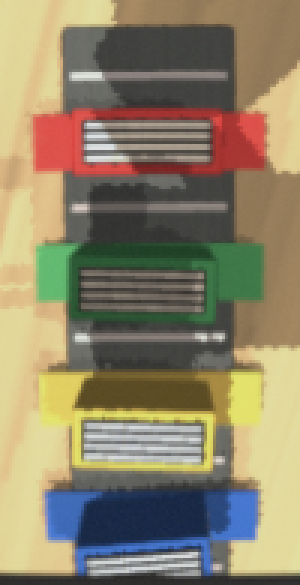

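```bash
cat > fit.py <<'E'
from h import *
from scipy.optimize import least_squares
COL=['red','green','yellow','blue']
def strips(p,o):
    h=cv2.cvtColor(p,cv2.COLOR_RGB2HSV).astype(int);H,S=h[...,0],h[...,1]
    return {'red':((H<8)|(H>172))&(S>130),'green':(H>50)&(H<80)&(S>90),'yellow':(H>24)&(H<34)&(S>108),'blue':(H>100)&(H<120)&(S>90)}
E
python3 - <<'E'
from fit import *
p=np.load('w1.npz')['p'];o=np.load('o1.npy',allow_pickle=True).item()
M=strips(p,o);C=[];h=cv2.cvtColor(p,cv2.COLOR_RGB2HSV)
for c,vr in zip(COL,[(88,118),(130,163),(172,205),(214,245)]):
    res=[]
    for a,b in[(212,227),(283,297)]:
        m=np.zeros(M[c].shape,np.uint8);m[vr[0]:vr[1],a:b]=M[c][vr[0]:vr[1],a:b];m=cv2.morphologyEx(m,cv2.MORPH_OPEN,np.ones((3,3)))
        v,u=np.nonzero(m);w=onplane('wrist',np.c_[u,v],.012,o)*1000
        r=cv2.minAreaRect(w.astype(np.float32));res.append(w.mean(0));print(c,len(u),w.mean(0).round(1),np.round(r[1],1),round(r[2],1),u.min(),u.max(),v.min(),v.max())
    dl=res[1]-res[0];C.append((res[0]+res[1])/2);print('  mid',C[-1].round(1),'ang',round(np.degrees(np.arctan2(dl[1],dl[0])),2))
P=np.array(C);k=np.array([-1.5,-.5,.5,1.5]);s=(k[:,None]*(P-P.mean(0))).sum(0)/5
print('centre',P.mean(0),'pitch',np.linalg.norm(s),'ydir',np.degrees(np.arctan2(s[1],s[0])))
# case tops from crop quads (coloured rim) picked in the 3x crop
Q={'red':[(73,108),(223,108),(223,173),(75,174)],'green':[(72,263),(216,256),(216,318),(72,322)],'yellow':[(74,409),(214,411),(214,470),(76,466)]}
for c,q in Q.items():
    w=onplane('wrist',np.array(q)/3+[205,55]-.33,.066,o)*1000;e=w[1]+w[2]-w[0]-w[3];f=w[3]-w[0]
    print(c,'top',w.mean(0).round(1),'ang',np.degrees(np.arctan2(e[1],e[0])).round(1),np.linalg.norm(e)/2,np.linalg.norm(f))
E
```

```text
red 206 [ 463.  -130.9] [12.6 22.8] 14.0 216 226 93 111
red 194 [ 542.6 -110.3] [11.2 23.9] 15.0 283 292 92 111
  mid [ 502.8 -120.6] ang 14.52
green 173 [ 476.7 -183.7] [11.5 23. ] 13.6 217 226 136 154
green 168 [ 556.3 -163.2] [10.2 23. ] 15.4 283 291 136 154
  mid [ 516.5 -173.4] ang 14.4
yellow 149 [ 489.7 -238. ] [10.6 21.8] 12.9 218 226 180 196
yellow 173 [ 571.2 -215.5] [11.7 24.4] 15.7 283 292 178 196
  mid [ 530.5 -226.8] ang 15.39
blue 96 [ 503.2 -290.6] [ 6.9 22.4] 12.3 221 226 219 234
blue 127 [ 585.5 -268.4] [ 9.6 23.8] 16.2 283 290 218 234
  mid [ 544.4 -279.5] ang 15.08
centre [ 523.53277558 -200.07673545] pitch 54.78899159922436 ydir -75.34023232585594
red top [ 503.8 -121.8] ang 14.6 52.554907496161874 23.672055094135793
green top [ 515.6 -174.2] ang 16.6 51.912534344499214 21.553213465229774
yellow top [ 529.7 -228.7] ang 13.3 52.129688473110406 22.407327774081324
```

jog_arm --targets '[{"dx": 0.07,"dy": -0.34,"dz": -0.3,"wx": 0,"wy": 0,"wz": 0},{"dx": 0.131,"dy": -0.674,"dz": -0.655,"wx": 0,"wy": 0,"wz": 0},{"dx": 0.131,"dy": -0.674,"dz": -0.655,"wx": 0,"wy": 0,"wz": 0},{"dx": 0.131,"dy": -0.674,"dz": -0.655,"wx": 0,"wy": 0,"wz": 0},{"dx": 0.131,"dy": -0.674,"dz": -0.655,"wx": 0,"wy": 0,"wz": 0},{"dx": 0.131,"dy": -0.674,"dz": -0.655,"wx": 0,"wy": 0,"wz": 0}]'

```text
time_s: 3.02
tool_pos: [0.5427, -0.281, 0.1443]
tool_rot: [0.612, 0.791, 0.0, -0.0]
force: [0.0, 0.5, 1.0]
gripper_width: 0.087
finger_force: 0.0
```

```bash
python3 - <<'E'
from h import *
for i in range(3):
    o=manip.get_obs();print(o['time_s'],o['tool_pos'],R.from_quat(o['tool_rot']).as_matrix()[:,1:].round(4).tolist());p,d=cams.camera('wrist')
cv2.imwrite('pics/w2.png',p[:,:,::-1])
E
```

```text
3.0167 [ 0.54266603 -0.28096997  0.14426145] [[0.9683, -0.0002], [0.2499, 0.0007], [-0.0, -1.0]]
3.0667 [ 0.54302492 -0.28072862  0.14493464] [[0.968, 0.0008], [0.2508, -0.0002], [0.0007, -1.0]]
3.1167 [ 0.54325748 -0.28057591  0.14532281] [[0.9679, 0.0014], [0.2513, -0.0008], [0.0012, -1.0]]
```

View pics/w2.png

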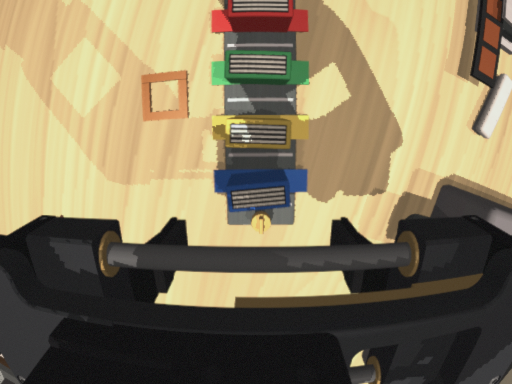

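The wrist view shows the rack screw at (261,222), just beyond blue, which confirms the order. Next I'll refine using the blue and yellow strips in this view.

```bash
python3 - <<'E'
from fit import *
p=cv2.imread('pics/w2.png')[:,:,::-1].copy();o=manip.get_obs();print(o['tool_pos'])
o={'tool_pos':np.array([.5430,-.2808,.1445]),'tool_rot':np.array([.612,.791,0,0])}
M=strips(p,o)
for c,vr in zip(COL[1:],[(55,90),(110,145),(162,198)]):
    res=[]
    for a,b in[(208,222),(298,312)]:
        m=np.zeros(M[c].shape,np.uint8);m[vr[0]:vr[1],a:b]=M[c][vr[0]:vr[1],a:b];m=cv2.morphologyEx(m,cv2.MORPH_OPEN,np.ones((3,3)))
        v,u=np.nonzero(m);w=onplane('wrist',np.c_[u,v],.012,o)*1000;r=cv2.minAreaRect(w.astype(np.float32))
        res.append(w.mean(0));print(c,len(u),np.round(r[1],1),u.min(),u.max(),v.min(),v.max())
    print('  mid',((res[0]+res[1])/2).round(1))
# black/blue rim of blue case top by depth-free quad
m=M['blue'][180:215,222:298];print([ (v+180,''.join('#' if x else '.' for x in m[v,::2])) for v in range(0,35,3)])
E
```

```text
[ 0.54341034 -0.28050183  0.14546604]
green 234 [ 8.9 23.4] 212 221 61 84
green 238 [ 9.9 23.3] 298 308 61 84
  mid [ 516.5 -174.3]
yellow 93 [9. 9.] 212 221 116 125
yellow 57 [10.  5.] 298 308 115 120
  mid [ 528.  -218.9]
blue 150 [ 6.3 22.3] 215 221 170 191
blue 184 [ 8.3 21.3] 298 306 170 190
  mid [ 544.  -279.4]
[(180, '######################################'), (183, '######################################'), (186, '#############################..#######'), (189, '#############...................######'), (192, '...##...........................####..'), (195, '...##...........................##....'), (198, '...##...........................##....'), (201, '...##...........................##....'), (204, '...###.........................###....'), (207, '....##........###############.........'), (210, '....##########........................'), (213, '......................................')]
```

jog_arm --targets '[{"dx": 0.008,"dy": 0.009,"dz": -0.25,"wx": 0,"wy": 0,"wz": 0},{"dx": 0.008,"dy": 0.009,"dz": -0.5,"wx": 0,"wy": 0,"wz": 0},{"dx": 0.008,"dy": 0.009,"dz": -0.75,"wx": 0,"wy": 0,"wz": 0},{"dx": 0.008,"dy": 0.009,"dz": -0.9,"wx": 0,"wy": 0,"wz": 0},{"dx": 0.008,"dy": 0.009,"dz": -1,"wx": 0,"wy": 0,"wz": 0},{"dx": 0.008,"dy": 0.009,"dz": -1,"wx": 0,"wy": 0,"wz": 0},{"dx": 0.008,"dy": 0.009,"dz": -1,"wx": 0,"wy": 0,"wz": 0}]'

```text
time_s: 3.75
tool_pos: [0.5444, -0.2799, 0.0246]
tool_rot: [0.612, 0.791, 0.0, 0.0]
force: [1.2, -0.2, -0.6]
gripper_width: 0.0869
finger_force: 0.0
```

jog_arm --targets '[{"dx": 0,"dy": 0,"dz": 0,"wx": 0,"wy": 0,"wz": 0},{"dx": 0,"dy": 0,"dz": 0,"wx": 0,"wy": 0,"wz": 0},{"dx": 0,"dy": 0,"dz": 0,"wx": 0,"wy": 0,"wz": 0},{"dx": 0,"dy": 0,"dz": 0,"wx": 0,"wy": 0,"wz": 0},{"dx": 0,"dy": 0,"dz": 0,"wx": 0,"wy": 0,"wz": 0},{"dx": 0,"dy": 0,"dz": 0,"wx": 0,"wy": 0,"wz": 0},{"dx": 0,"dy": 0,"dz": 0,"wx": 0,"wy": 0,"wz": 0},{"dx": 0,"dy": 0,"dz": 0,"wx": 0,"wy": 0,"wz": 0},{"dx": 0,"dy": 0,"dz": 0,"wx": 0,"wy": 0,"wz": 0},{"dx": 0,"dy": 0,"dz": 0,"wx": 0,"wy": 0,"wz": 0}]' --gripper -1

```text
time_s: 4.58
tool_pos: [0.544, -0.2802, 0.0244]
tool_rot: [0.612, 0.791, -0.0, 0.0]
force: [-0.7, 0.8, 4.0]
gripper_width: 0.0542
finger_force: 29.6
```

jog_arm --targets '[{"dx": 0,"dy": 0,"dz": 0.1,"wx": 0,"wy": 0,"wz": 0},{"dx": 0,"dy": 0,"dz": 0.3,"wx": 0,"wy": 0,"wz": 0},{"dx": 0,"dy": 0,"dz": 0.55,"wx": 0,"wy": 0,"wz": 0},{"dx": 0,"dy": 0,"dz": 0.8,"wx": 0,"wy": 0,"wz": 0},{"dx": 0,"dy": 0,"dz": 1,"wx": 0,"wy": 0,"wz": 0},{"dx": 0,"dy": 0,"dz": 1,"wx": 0,"wy": 0,"wz": 0}]'

```text
time_s: 5.08
tool_pos: [0.5469, -0.2821, 0.1497]
tool_rot: [0.612, 0.791, 0.0, 0.005]
force: [0.2, -0.8, 0.3]
gripper_width: 0.054
finger_force: 29.6
```

jog_arm --targets '[{"dx": 0.03,"dy": 0.15,"dz": 0.02,"wx": 0,"wy": 0,"wz": 0.05},{"dx": 0.06,"dy": 0.35,"dz": 0.04,"wx": 0,"wy": 0,"wz": 0.13},{"dx": 0.1,"dy": 0.58,"dz": 0.07,"wx": 0,"wy": 0,"wz": 0.21},{"dx": 0.137,"dy": 0.805,"dz": 0.093,"wx": 0,"wy": 0,"wz": 0.291}]'

```text
time_s: 5.42
tool_pos: [0.5598, -0.1825, 0.1545]
tool_rot: [0.484, 0.875, 0.0, -0.001]
force: [0.2, 0.4, -1.0]
gripper_width: 0.0545
finger_force: 29.6
```

jog_arm --targets '[{"dx": 0.03,"dy": 0.2,"dz": 0.02,"wx": 0,"wy": 0,"wz": 0.07},{"dx": 0.06,"dy": 0.4,"dz": 0.04,"wx": 0,"wy": 0,"wz": 0.14},{"dx": 0.1,"dy": 0.6,"dz": 0.07,"wx": 0,"wy": 0,"wz": 0.22},{"dx": 0.137,"dy": 0.805,"dz": 0.093,"wx": 0,"wy": 0,"wz": 0.291}]'

```text
time_s: 5.75
tool_pos: [0.5762, -0.0855, 0.1657]
tool_rot: [0.345, 0.939, 0.0, -0.001]
force: [1.2, 0.7, 0.1]
gripper_width: 0.0546
finger_force: 29.6
```

jog_arm --targets '[{"dx": 0.03,"dy": 0.2,"dz": 0.02,"wx": 0,"wy": 0,"wz": 0.07},{"dx": 0.06,"dy": 0.4,"dz": 0.04,"wx": 0,"wy": 0,"wz": 0.14},{"dx": 0.1,"dy": 0.6,"dz": 0.07,"wx": 0,"wy": 0,"wz": 0.22},{"dx": 0.137,"dy": 0.805,"dz": 0.093,"wx": 0,"wy": 0,"wz": 0.291}]'

```text
time_s: 6.08
tool_pos: [0.5927, 0.011, 0.1768]
tool_rot: [0.198, 0.98, -0.0, -0.001]
force: [0.2, 0.6, -0.4]
gripper_width: 0.0548
finger_force: 29.6
```

jog_arm --targets '[{"dx": 0.03,"dy": 0.2,"dz": 0.02,"wx": 0,"wy": 0,"wz": 0.07},{"dx": 0.06,"dy": 0.4,"dz": 0.04,"wx": 0,"wy": 0,"wz": 0.14},{"dx": 0.1,"dy": 0.6,"dz": 0.07,"wx": 0,"wy": 0,"wz": 0.22},{"dx": 0.137,"dy": 0.805,"dz": 0.093,"wx": 0,"wy": 0,"wz": 0.291}]'

```text
time_s: 6.42
tool_pos: [0.609, 0.1075, 0.1878]
tool_rot: [0.047, 0.999, -0.0, -0.001]
force: [0.1, -0.4, 0.6]
gripper_width: 0.0547
finger_force: 29.6
```

jog_arm --targets '[{"dx": 0.03,"dy": 0.2,"dz": 0.02,"wx": 0,"wy": 0,"wz": 0.07},{"dx": 0.06,"dy": 0.4,"dz": 0.04,"wx": 0,"wy": 0,"wz": 0.14},{"dx": 0.1,"dy": 0.6,"dz": 0.07,"wx": 0,"wy": 0,"wz": 0.22},{"dx": 0.12,"dy": 0.72,"dz": 0.08,"wx": 0,"wy": 0,"wz": 0.26},{"dx": 0.137,"dy": 0.805,"dz": 0.093,"wx": 0,"wy": 0,"wz": 0.291},{"dx": 0.137,"dy": 0.805,"dz": 0.093,"wx": 0,"wy": 0,"wz": 0.291},{"dx": 0.137,"dy": 0.805,"dz": 0.093,"wx": 0,"wy": 0,"wz": 0.291}]'

```text
time_s: 7.0
tool_pos: [0.6257, 0.2025, 0.1992]
tool_rot: [-0.103, 0.995, -0.0, -0.001]
force: [0.7, -0.1, -0.6]
gripper_width: 0.055
finger_force: 29.6
```

```bash
python3 - <<'E'
from h import *
o=manip.get_obs();p,d=cams.camera('wrist');o2=manip.get_obs();print(o['time_s'],o['tool_pos'],o2['tool_pos'],o['tool_rot'],o['gripper_width'])
cv2.imwrite('pics/w3.png',p[:,:,::-1]);np.savez('w3.npz',p=p,d=d);np.save('o3.npy',o,allow_pickle=True)
E
```

```text
7.0 [0.62573708 0.20251129 0.19921599] [0.62567453 0.20191308 0.19922742] [-1.02822657e-01  9.94699448e-01 -4.23323068e-04 -5.74983236e-04] 0.05495888582578694
```

View pics/w3.png

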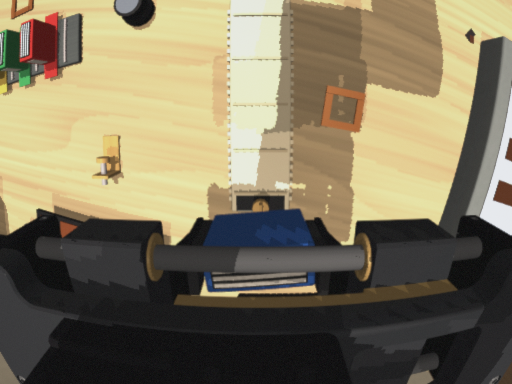

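The tray runs vertically at u≈231–292. Rib lines are at v≈14, 59, 103 and 148, and its screw is at (261,204). I'll zoom in for exact edges.

```bash
python3 - <<'E'
from h import *
p=np.load('w3.npz')['p'];o=np.load('o3.npy',allow_pickle=True).item()
cv2.imwrite('pics/w3c.png',cv2.resize(p[0:215,215:305,::-1],None,fx=4,fy=2.75,interpolation=cv2.INTER_NEAREST))
g=cv2.cvtColor(p,cv2.COLOR_RGB2GRAY).astype(int)
for u in(240,261,282):
    r=g[:200,u-3:u+4].mean(1);k=r-np.minimum(np.roll(r,4),np.roll(r,-4))
    print(u,[(v,int(r[v])) for v in range(200) if any(abs(v-c)<5 for c in(14,59,103,148,190))])
E
```

```text
240 [(10, 230), (11, 230), (12, 230), (13, 227), (14, 215), (15, 141), (16, 191), (17, 227), (18, 230), (55, 231), (56, 230), (57, 229), (58, 225), (59, 179), (60, 216), (61, 229), (62, 230), (63, 230), (99, 230), (100, 230), (101, 230), (102, 227), (103, 222), (104, 217), (105, 190), (106, 223), (107, 229), (144, 232), (145, 233), (146, 233), (147, 231), (148, 220), (149, 199), (150, 226), (151, 228), (152, 227), (186, 178), (187, 179), (188, 177), (189, 168), (190, 147), (191, 123), (192, 136), (193, 154), (194, 161)]
261 [(10, 230), (11, 230), (12, 228), (13, 223), (14, 204), (15, 135), (16, 209), (17, 229), (18, 230), (55, 229), (56, 226), (57, 222), (58, 211), (59, 171), (60, 210), (61, 227), (62, 230), (63, 230), (99, 229), (100, 230), (101, 230), (102, 226), (103, 219), (104, 216), (105, 206), (106, 223), (107, 229), (144, 200), (145, 199), (146, 192), (147, 184), (148, 159), (149, 141), (150, 161), (151, 167), (152, 175), (186, 177), (187, 176), (188, 169), (189, 154), (190, 136), (191, 113), (192, 111), (193, 116), (194, 116)]
282 [(10, 184), (11, 184), (12, 180), (13, 165), (14, 152), (15, 113), (16, 140), (17, 160), (18, 162), (55, 157), (56, 160), (57, 147), (58, 138), (59, 119), (60, 152), (61, 157), (62, 166), (63, 169), (99, 132), (100, 132), (101, 132), (102, 128), (103, 118), (104, 116), (105, 123), (106, 131), (107, 132), (144, 174), (145, 174), (146, 173), (147, 164), (148, 137), (149, 125), (150, 147), (151, 154), (152, 165), (186, 232), (187, 231), (188, 219), (189, 188), (190, 154), (191, 123), (192, 132), (193, 150), (194, 159)]
```

View pics/w3c.png

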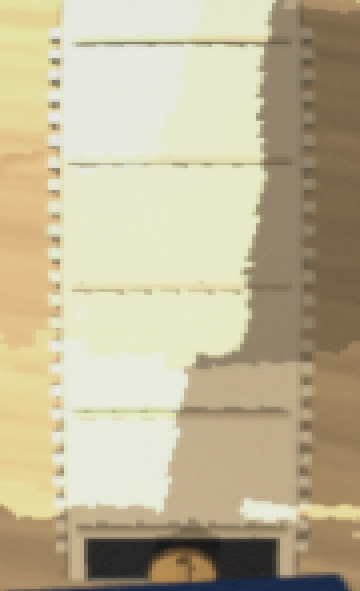

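```bash
python3 - <<'E'
from h import *
o=np.load('o3.npy',allow_pickle=True).item()
o['tool_pos']=np.array([.6257,.2022,.1992])
V=np.array([14.6,58.9,104,148.7,191.2]);k=np.arange(-2,3)
rib=[]
for v in V:
    w=onplane('wrist',[[230.7,v],[233.5,v],[287.5,v],[290,v]],.0118,o)*1000
    rib.append(w);e=w[3]-w[0];print(v,w[1:3].mean(0).round(1),np.linalg.norm(w[2]-w[1]).round(1),np.linalg.norm(e).round(1),'mid',w[[0,3]].mean(0).round(1),'ang',np.degrees(np.arctan2(e[1],e[0])).round(2))
m=np.array([w.mean(0) for w in rib]);s=(k[:,None]*(m-m.mean(0))).sum(0)/10
print('centre',m.mean(0),'pitch',np.linalg.norm(s),'ydir',np.degrees(np.arctan2(s[1],s[0])))
E
```

```text
14.6 [439.4 165. ] 63.3 69.6 mid [439.3 164.8] ang 101.81
58.9 [494.  176.2] 62.5 68.7 mid [494. 176.] ang 101.78
104.0 [546.7 187.1] 62.7 68.9 mid [546.6 186.9] ang 101.76
148.7 [598.4 197.9] 63.9 70.2 mid [598.4 197.7] ang 101.74
191.2 [649.5 208.5] 66.0 72.5 mid [649.5 208.3] ang 101.71
centre [545.58541602 186.85214534] pitch 53.58216192803592 ydir 11.716626490831544
```

```bash
python3 - <<'E'
from h import *
f=np.load('top0.npz');p=f['p']
h=cv2.cvtColor(p,cv2.COLOR_RGB2HSV).astype(int);H,S,V=h[...,0],h[...,1],h[...,2]
M={'red':((H<6)|(H>172))&(S>170),'green':(H>50)&(H<75)&(S>120),'yellow':(H>26)&(H<34)&(S>185),'blue':(H>100)&(H<120)&(S>120)}
exp={'red':(502.7,-120.3),'green':(516.6,-173.5),'yellow':(530.5,-226.7),'blue':(544.4,-279.9)}
q=np.radians(14.66);ex=np.array([np.cos(q),np.sin(q)]);ey=np.array([ex[1],-ex[0]])
v,u=np.mgrid[:384,:512];W=(onplane('top',np.c_[u.ravel(),v.ravel()],.012)*1000)
for c,e in exp.items():
    r=W-e;X,Y=r@ex,r@ey
    for s in(-1,1):
        k=M[c].ravel()&(s*X>30)&(s*X<58)&(abs(Y)<24)
        print(c,s,k.sum(),X[k].mean().round(1) if k.any() else 0,Y[k].mean().round(1) if k.any() else 0,(s*X[k]).max().round(1) if k.any() else 0, np.ptp(Y[k]).round(1) if k.any() else 0)
# tray cream extents along axes
q=np.radians(101.9);ex=np.array([np.cos(q),np.sin(q)]);ey=np.array([ex[1],-ex[0]])
cr=((H>28)&(H<50)&(S<110)&(V>90)).ravel();W2=onplane('top',np.c_[u.ravel(),v.ravel()],.0118)*1000-[545.5,186.8]
X,Y=W2@ex,W2@ey;k=cr&(abs(X)<46)&(abs(Y)<140)
print('tray X',np.percentile(X[k&(abs(Y)<95)],[.5,99.5]),'Y',np.percentile(Y[k],[.3,99.7]))
g=cv2.cvtColor(p,cv2.COLOR_RGB2GRAY).ravel()
for y in range(-140,140,2):
    kk=(abs(X)<25)&(abs(Y-y)<1.2);print(y,int(g[kk].mean()),end='; ')
E
```

```text
red -1 69 -37.3 -0.2 45.1 22.6
red 1 37 39.4 0.2 44.8 19.7
green -1 76 -37.5 0.1 45.5 25.5
green 1 73 38.0 0.0 46.3 35.2
yellow -1 19 -42.8 4.4 46.9 20.1
yellow 1 75 40.1 0.5 47.8 31.2
blue -1 64 -37.1 -0.7 44.4 21.0
blue 1 65 38.9 -0.2 46.5 22.8
tray X [-37.74112116  36.01801138] Y [-129.75423719  126.75699829]
-140 133; -138 131; -136 127; -134 120; -132 115; -130 120; -128 132; -126 138; -124 140; -122 139; -120 140; -118 140; -116 139; -114 138; -112 132; -110 127; -108 127; -106 132; -104 137; -102 139; -100 140; -98 140; -96 140; -94 140; -92 139; -90 140; -88 139; -86 139; -84 140; -82 140; -80 140; -78 140; -76 139; -74 140; -72 139; -70 139; -68 140; -66 139; -64 139; -62 139; -60 138; -58 134; -56 126; -54 123; -52 129; -50 135; -48 138; -46 139; -44 140; -42 140; -40 140; -38 139; -36 139; -34 139; -32 139; -30 139; -28 139; -26 140; -24 140; -22 139; -20 140; -18 139; -16 139; -14 139; -12 140; -10 140; -8 139; -6 138; -4 135; -2 127; 0 120; 2 122; 4 131; 6 137; 8 139; 10 139; 12 140; 14 139; 16 140; 18 140; 20 139; 22 140; 24 139; 26 139; 28 139; 30 139; 32 139; 34 139; 36 140; 38 140; 40 139; 42 139; 44 138; 46 139; 48 139; 50 137; 52 130; 54 121; 56 118; 58 124; 60 132; 62 138; 64 139; 66 139; 68 139; 70 140; 72 139; 74 139; 76 139; 78 139; 80 139; 82 138; 84 139; 86 139; 88 140; 90 139; 92 139; 94 138; 96 138; 98 138; 100 139; 102 136; 104 128; 106 117; 108 105; 110 94; 112 74; 114 53; 116 42; 118 40; 120 42; 122 49; 124 56; 126 60; 128 67; 130 77; 132 95; 134 108; 136 115; 138 118;
```

jog_arm --targets '[{"dx": -0.15,"dy": -0.03,"dz": -0.1,"wx": 0,"wy": 0,"wz": 0},{"dx": -0.4,"dy": -0.08,"dz": -0.25,"wx": 0,"wy": 0,"wz": 0},{"dx": -0.67,"dy": -0.136,"dz": -0.4,"wx": 0,"wy": 0,"wz": 0}]'

```text
time_s: 7.3
tool_pos: [0.5463, 0.185, 0.1517]
tool_rot: [-0.102, 0.995, -0.0, 0.002]
force: [-0.4, -0.3, -0.8]
gripper_width: 0.0548
finger_force: 29.6
```

jog_arm --targets '[{"dx": -0.25,"dy": -0.05,"dz": -0.1,"wx": 0,"wy": 0,"wz": 0},{"dx": -0.5,"dy": -0.1,"dz": -0.15,"wx": 0,"wy": 0,"wz": 0},{"dx": -0.669,"dy": -0.136,"dz": -0.2,"wx": 0,"wy": 0,"wz": 0},{"dx": -0.669,"dy": -0.136,"dz": -0.2,"wx": 0,"wy": 0,"wz": 0},{"dx": -0.669,"dy": -0.136,"dz": -0.2,"wx": 0,"wy": 0,"wz": 0},{"dx": -0.669,"dy": -0.136,"dz": -0.2,"wx": 0,"wy": 0,"wz": 0},{"dx": -0.669,"dy": -0.136,"dz": -0.2,"wx": 0,"wy": 0,"wz": 0}]'

```text
time_s: 7.88
tool_pos: [0.4678, 0.1699, 0.1284]
tool_rot: [-0.102, 0.995, -0.0, 0.002]
force: [0.3, 0.3, -1.5]
gripper_width: 0.0549
finger_force: 29.6
```

```bash
python3 - <<'E'
from h import *
P=[]
for i in range(5): o=manip.get_obs();P.append(np.r_[o['tool_pos'],R.from_quat(o['tool_rot']).as_matrix()[:2,1]]);cams.camera('wrist')
print(np.round(P,4)); m=np.mean(P,0);print(m.round(4),np.degrees(np.arctan2(m[4],m[3])))
E
```

```text
[[ 0.4678  0.1699  0.1284 -0.2036  0.979 ]
 [ 0.4676  0.1701  0.1283 -0.204   0.979 ]
 [ 0.4672  0.1702  0.1282 -0.2042  0.9789]
 [ 0.4668  0.1702  0.128  -0.2046  0.9789]
 [ 0.4664  0.1703  0.1279 -0.2047  0.9788]]
[ 0.4672  0.1701  0.1282 -0.2042  0.9789] 101.78396310715836
```

jog_arm --targets '[{"dx": 0,"dy": 0,"dz": -0.2,"wx": 0,"wy": 0,"wz": 0},{"dx": 0,"dy": 0,"dz": -0.4,"wx": 0,"wy": 0,"wz": 0},{"dx": 0,"dy": 0,"dz": -0.6,"wx": 0,"wy": 0,"wz": 0},{"dx": 0,"dy": 0,"dz": -0.75,"wx": 0,"wy": 0,"wz": 0},{"dx": 0,"dy": 0,"dz": -0.75,"wx": 0,"wy": 0,"wz": 0},{"dx": 0,"dy": 0,"dz": -0.75,"wx": 0,"wy": 0,"wz": 0},{"dx": 0,"dy": 0,"dz": -0.75,"wx": 0,"wy": 0,"wz": 0},{"dx": 0,"dy": 0,"dz": -0.75,"wx": 0,"wy": 0,"wz": 0},{"dx": 0,"dy": 0,"dz": -0.75,"wx": 0,"wy": 0,"wz": 0}]'

```text
time_s: 8.88
tool_pos: [0.4664, 0.1704, 0.0389]
tool_rot: [-0.103, 0.995, 0.0, 0.001]
force: [-0.3, 0.0, -0.2]
gripper_width: 0.0549
finger_force: 29.6
```

```bash
cat > st.py <<'E'
from h import *
P=[]
for i in range(4): o=manip.get_obs();P.append(np.r_[o['tool_pos'],R.from_quat(o['tool_rot']).as_matrix()[:2,1]]);cams.camera('wrist')
print(np.round(P,4)[:,:3].tolist()); m=np.mean(P,0);print(np.degrees(np.arctan2(m[4],m[3])),o['force'].round(1))
E
python3 st.py
```

```text
[[0.4664, 0.1704, 0.0389], [0.4662, 0.1704, 0.0389], [0.4661, 0.1704, 0.0387], [0.4659, 0.1703, 0.0386]]
101.82908394133298 [ 0.1  0.2 -0.7]
```

jog_arm --targets '[{"dx": -0.008,"dy": -0.007,"dz": -0.05,"wx": 0,"wy": 0,"wz": 0},{"dx": -0.008,"dy": -0.007,"dz": -0.1,"wx": 0,"wy": 0,"wz": 0},{"dx": -0.008,"dy": -0.007,"dz": -0.13,"wx": 0,"wy": 0,"wz": 0},{"dx": -0.008,"dy": -0.007,"dz": -0.13,"wx": 0,"wy": 0,"wz": 0},{"dx": -0.008,"dy": -0.007,"dz": -0.13,"wx": 0,"wy": 0,"wz": 0},{"dx": -0.008,"dy": -0.007,"dz": -0.13,"wx": 0,"wy": 0,"wz": 0},{"dx": -0.008,"dy": -0.007,"dz": -0.13,"wx": 0,"wy": 0,"wz": 0},{"dx": -0.008,"dy": -0.007,"dz": -0.13,"wx": 0,"wy": 0,"wz": 0}]'

```text
time_s: 9.75
tool_pos: [0.4642, 0.1693, 0.0219]
tool_rot: [-0.103, 0.995, -0.0, -0.0]
force: [-0.7, -1.2, 0.9]
gripper_width: 0.0548
finger_force: 29.7
```

```bash
python3 st.py
```

```text
[[0.4642, 0.1693, 0.0219], [0.4642, 0.1693, 0.0219], [0.4642, 0.1693, 0.0219], [0.4642, 0.1694, 0.022]]
101.82103500130056 [-0.2 -0.1  1.4]
```

jog_arm --targets '[{"dx": 0,"dy": 0,"dz": 0,"wx": 0,"wy": 0,"wz": 0},{"dx": 0,"dy": 0,"dz": 0,"wx": 0,"wy": 0,"wz": 0},{"dx": 0,"dy": 0,"dz": 0,"wx": 0,"wy": 0,"wz": 0},{"dx": 0,"dy": 0,"dz": 0,"wx": 0,"wy": 0,"wz": 0},{"dx": 0,"dy": 0,"dz": 0,"wx": 0,"wy": 0,"wz": 0},{"dx": 0,"dy": 0,"dz": 0,"wx": 0,"wy": 0,"wz": 0},{"dx": 0,"dy": 0,"dz": 0.1,"wx": 0,"wy": 0,"wz": 0},{"dx": 0,"dy": 0,"dz": 0.3,"wx": 0,"wy": 0,"wz": 0},{"dx": 0,"dy": 0,"dz": 0.55,"wx": 0,"wy": 0,"wz": 0},{"dx": 0,"dy": 0,"dz": 0.8,"wx": 0,"wy": 0,"wz": 0},{"dx": 0,"dy": 0,"dz": 1,"wx": 0,"wy": 0,"wz": 0}]' --gripper 1

```text
time_s: 10.87
tool_pos: [0.4646, 0.1695, 0.1439]
tool_rot: [-0.103, 0.995, 0.0, 0.001]
force: [0.2, 1.1, -0.3]
gripper_width: 0.0869
finger_force: 0.0
```

jog_arm --targets '[{"dx": 0.03,"dy": -0.2,"dz": 0,"wx": 0,"wy": 0,"wz": -0.09},{"dx": 0.07,"dy": -0.4,"dz": 0,"wx": 0,"wy": 0,"wz": -0.18},{"dx": 0.1,"dy": -0.62,"dz": 0,"wx": 0,"wy": 0,"wz": -0.27},{"dx": 0.138,"dy": -0.825,"dz": 0,"wx": 0,"wy": 0,"wz": -0.363}]'

```text
time_s: 11.2
tool_pos: [0.4809, 0.0695, 0.1425]
tool_rot: [0.089, 0.996, -0.0, 0.0]
force: [0.2, -0.2, 0.5]
gripper_width: 0.0866
finger_force: 0.0
```

jog_arm --targets '[{"dx": 0.03,"dy": -0.2,"dz": 0,"wx": 0,"wy": 0,"wz": -0.09},{"dx": 0.07,"dy": -0.4,"dz": 0,"wx": 0,"wy": 0,"wz": -0.18},{"dx": 0.1,"dy": -0.62,"dz": 0,"wx": 0,"wy": 0,"wz": -0.27},{"dx": 0.138,"dy": -0.825,"dz": 0,"wx": 0,"wy": 0,"wz": -0.363}]'

```text
time_s: 11.53
tool_pos: [0.4973, -0.0298, 0.1422]
tool_rot: [0.276, 0.961, -0.0, -0.0]
force: [0.3, -0.2, 0.3]
gripper_width: 0.0865
finger_force: 0.0
```

jog_arm --targets '[{"dx": 0.03,"dy": -0.2,"dz": 0,"wx": 0,"wy": 0,"wz": -0.09},{"dx": 0.07,"dy": -0.4,"dz": 0,"wx": 0,"wy": 0,"wz": -0.18},{"dx": 0.1,"dy": -0.62,"dz": 0,"wx": 0,"wy": 0,"wz": -0.27},{"dx": 0.138,"dy": -0.825,"dz": 0,"wx": 0,"wy": 0,"wz": -0.363}]'

```text
time_s: 11.87
tool_pos: [0.5139, -0.1289, 0.1421]
tool_rot: [0.452, 0.892, -0.0, -0.0]
force: [1.3, -0.7, 0.5]
gripper_width: 0.0868
finger_force: 0.0
```

jog_arm --targets '[{"dx": 0.03,"dy": -0.2,"dz": 0,"wx": 0,"wy": 0,"wz": -0.09},{"dx": 0.07,"dy": -0.4,"dz": 0,"wx": 0,"wy": 0,"wz": -0.18},{"dx": 0.1,"dy": -0.62,"dz": 0,"wx": 0,"wy": 0,"wz": -0.27},{"dx": 0.138,"dy": -0.825,"dz": 0,"wx": 0,"wy": 0,"wz": -0.363},{"dx": 0.138,"dy": -0.825,"dz": 0,"wx": 0,"wy": 0,"wz": -0.363},{"dx": 0.138,"dy": -0.825,"dz": 0,"wx": 0,"wy": 0,"wz": -0.363},{"dx": 0.138,"dy": -0.825,"dz": 0,"wx": 0,"wy": 0,"wz": -0.363},{"dx": 0.138,"dy": -0.825,"dz": 0,"wx": 0,"wy": 0,"wz": -0.363},{"dx": 0.138,"dy": -0.825,"dz": 0,"wx": 0,"wy": 0,"wz": -0.363},{"dx": 0.138,"dy": -0.825,"dz": 0,"wx": 0,"wy": 0,"wz": -0.363}]'

```text
time_s: 12.7
tool_pos: [0.5305, -0.2254, 0.1422]
tool_rot: [0.61, 0.792, 0.0, -0.0]
force: [0.0, -0.7, -0.1]
gripper_width: 0.0873
finger_force: 0.0
```

```bash
python3 st.py; python3 - <<'E'
from h import *
p,d=cams.camera('top');cv2.imwrite('pics/t2.png',cv2.resize(p[110:270,120:420,::-1],None,fx=2.6,fy=2.6));np.savez('t2.npz',p=p,d=d)
E
```

```text
[[0.5305, -0.2254, 0.1422], [0.5306, -0.2256, 0.1422], [0.5307, -0.2258, 0.1422], [0.5308, -0.226, 0.1423]]
14.778394415979996 [ 0.7  0.1 -0.2]
```

View pics/t2.png

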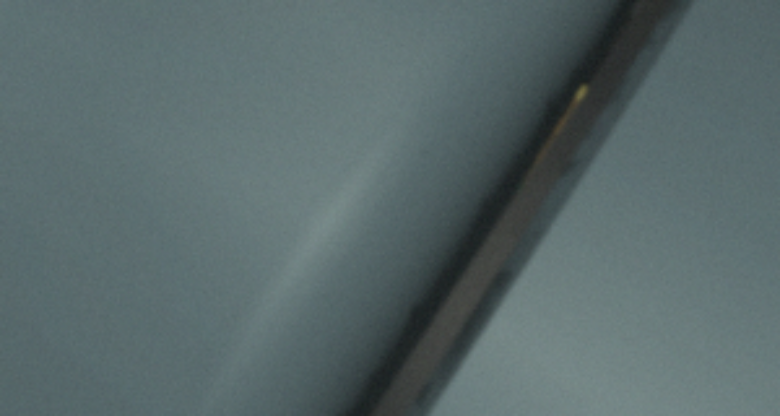

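jog_arm --targets '[{"dx": 0,"dy": -0.003,"dz": -0.25,"wx": 0,"wy": 0,"wz": 0},{"dx": 0,"dy": -0.003,"dz": -0.5,"wx": 0,"wy": 0,"wz": 0},{"dx": 0,"dy": -0.003,"dz": -0.75,"wx": 0,"wy": 0,"wz": 0},{"dx": 0,"dy": -0.003,"dz": -0.9,"wx": 0,"wy": 0,"wz": 0},{"dx": 0,"dy": -0.003,"dz": -0.982,"wx": 0,"wy": 0,"wz": 0},{"dx": 0,"dy": -0.003,"dz": -0.982,"wx": 0,"wy": 0,"wz": 0},{"dx": 0,"dy": -0.003,"dz": -0.982,"wx": 0,"wy": 0,"wz": 0},{"dx": 0,"dy": -0.003,"dz": -0.982,"wx": 0,"wy": 0,"wz": 0}]'

```text
time_s: 13.62
tool_pos: [0.5317, -0.2276, 0.0255]
tool_rot: [0.611, 0.792, 0.0, 0.001]
force: [-0.4, 0.0, -0.4]
gripper_width: 0.0872
finger_force: 0.0
```

jog_arm --targets '[{"dx": 0,"dy": 0,"dz": 0,"wx": 0,"wy": 0,"wz": 0},{"dx": 0,"dy": 0,"dz": 0,"wx": 0,"wy": 0,"wz": 0},{"dx": 0,"dy": 0,"dz": 0,"wx": 0,"wy": 0,"wz": 0},{"dx": 0,"dy": 0,"dz": 0,"wx": 0,"wy": 0,"wz": 0},{"dx": 0,"dy": 0,"dz": 0,"wx": 0,"wy": 0,"wz": 0},{"dx": 0,"dy": 0,"dz": 0,"wx": 0,"wy": 0,"wz": 0},{"dx": 0,"dy": 0,"dz": 0,"wx": 0,"wy": 0,"wz": 0},{"dx": 0,"dy": 0,"dz": 0,"wx": 0,"wy": 0,"wz": 0},{"dx": 0,"dy": 0,"dz": 0,"wx": 0,"wy": 0,"wz": 0},{"dx": 0,"dy": 0,"dz": 0,"wx": 0,"wy": 0,"wz": 0}]' --gripper -1

```text
time_s: 14.45
tool_pos: [0.5307, -0.227, 0.0245]
tool_rot: [0.611, 0.792, -0.0, 0.0]
force: [-0.4, 0.5, 3.2]
gripper_width: 0.0538
finger_force: 30.0
```

```bash
python3 st.py
```

```text
[[0.5307, -0.227, 0.0245], [0.5307, -0.227, 0.0245], [0.5307, -0.227, 0.0245], [0.5307, -0.227, 0.0245]]
14.706287680716823 [-0.3  0.6  3.6]
```

Next I'll lift it, carry it over, and stop high above bay −27.5 to check the blue case.

jog_arm --targets '[{"dx": 0,"dy": 0,"dz": 0.1,"wx": 0,"wy": 0,"wz": 0},{"dx": 0,"dy": 0,"dz": 0.3,"wx": 0,"wy": 0,"wz": 0},{"dx": 0,"dy": 0,"dz": 0.55,"wx": 0,"wy": 0,"wz": 0},{"dx": 0,"dy": 0,"dz": 0.8,"wx": 0,"wy": 0,"wz": 0},{"dx": 0,"dy": 0,"dz": 1,"wx": 0,"wy": 0,"wz": 0},{"dx": 0,"dy": 0,"dz": 1,"wx": 0,"wy": 0,"wz": 0}]'

```text
time_s: 15.15
tool_pos: [0.5338, -0.2287, 0.1498]
tool_rot: [0.611, 0.792, 0.0, 0.005]
force: [1.0, 0.3, -0.2]
gripper_width: 0.0537
finger_force: 30.0
```

jog_arm --targets '[{"dx": 0,"dy": 0.15,"dz": 0,"wx": 0,"wy": 0,"wz": 0.06},{"dx": -0.01,"dy": 0.38,"dz": 0,"wx": 0,"wy": 0,"wz": 0.16},{"dx": -0.02,"dy": 0.62,"dz": 0,"wx": 0,"wy": 0,"wz": 0.26},{"dx": -0.025,"dy": 0.85,"dz": 0,"wx": 0,"wy": 0,"wz": 0.363}]'

```text
time_s: 15.48
tool_pos: [0.5268, -0.1237, 0.1438]
tool_rot: [0.448, 0.894, 0.0, -0.001]
force: [-0.6, 0.9, -1.1]
gripper_width: 0.0538
finger_force: 30.0
```

jog_arm --targets '[{"dx": 0,"dy": 0.21,"dz": 0,"wx": 0,"wy": 0,"wz": 0.09},{"dx": -0.01,"dy": 0.42,"dz": 0,"wx": 0,"wy": 0,"wz": 0.18},{"dx": -0.02,"dy": 0.64,"dz": 0,"wx": 0,"wy": 0,"wz": 0.27},{"dx": -0.025,"dy": 0.85,"dz": 0,"wx": 0,"wy": 0,"wz": 0.363}]'

```text
time_s: 15.82
tool_pos: [0.5238, -0.0214, 0.1437]
tool_rot: [0.271, 0.963, 0.0, -0.001]
force: [0.5, 0.3, -0.9]
gripper_width: 0.0538
finger_force: 30.0
```

jog_arm --targets '[{"dx": 0,"dy": 0.21,"dz": 0,"wx": 0,"wy": 0,"wz": 0.09},{"dx": -0.01,"dy": 0.42,"dz": 0,"wx": 0,"wy": 0,"wz": 0.18},{"dx": -0.02,"dy": 0.64,"dz": 0,"wx": 0,"wy": 0,"wz": 0.27},{"dx": -0.025,"dy": 0.85,"dz": 0,"wx": 0,"wy": 0,"wz": 0.363}]'

```text
time_s: 16.15
tool_pos: [0.5207, 0.0805, 0.1437]
tool_rot: [0.085, 0.996, 0.0, -0.001]
force: [-0.1, 0.5, -0.5]
gripper_width: 0.0538
finger_force: 30.0
```

jog_arm --targets '[{"dx": 0,"dy": 0.21,"dz": 0,"wx": 0,"wy": 0,"wz": 0.09},{"dx": -0.01,"dy": 0.42,"dz": 0,"wx": 0,"wy": 0,"wz": 0.18},{"dx": -0.02,"dy": 0.64,"dz": 0,"wx": 0,"wy": 0,"wz": 0.27},{"dx": -0.023,"dy": 0.76,"dz": 0,"wx": 0,"wy": 0,"wz": 0.33},{"dx": -0.025,"dy": 0.85,"dz": 0,"wx": 0,"wy": 0,"wz": 0.363},{"dx": -0.025,"dy": 0.85,"dz": 0,"wx": 0,"wy": 0,"wz": 0.363},{"dx": -0.025,"dy": 0.85,"dz": 0,"wx": 0,"wy": 0,"wz": 0.363},{"dx": -0.025,"dy": 0.85,"dz": 0,"wx": 0,"wy": 0,"wz": 0.363},{"dx": -0.025,"dy": 0.85,"dz": 0,"wx": 0,"wy": 0,"wz": 0.363},{"dx": -0.025,"dy": 0.85,"dz": 0,"wx": 0,"wy": 0,"wz": 0.363}]'

```text
time_s: 16.98
tool_pos: [0.5189, 0.18, 0.1443]
tool_rot: [-0.102, 0.995, -0.0, -0.0]
force: [-0.8, 0.3, -1.0]
gripper_width: 0.0539
finger_force: 30.0
```

```bash
python3 st.py; python3 - <<'E'
from h import *
p,d=cams.camera('wrist');o=manip.get_obs();np.savez('w4.npz',p=p,d=d);np.save('o4.npy',o,allow_pickle=True)
cv2.imwrite('pics/w4.png',cv2.resize(p[60:300,170:350,::-1],None,fx=2.5,fy=2.5,interpolation=cv2.INTER_NEAREST))
E
```

```text
[[0.5189, 0.18, 0.1443], [0.5189, 0.1801, 0.1443], [0.5189, 0.1803, 0.1443], [0.5189, 0.1804, 0.1443]]
101.7308355248149 [ 0.1  0.6 -0.8]
```

View pics/w4.png

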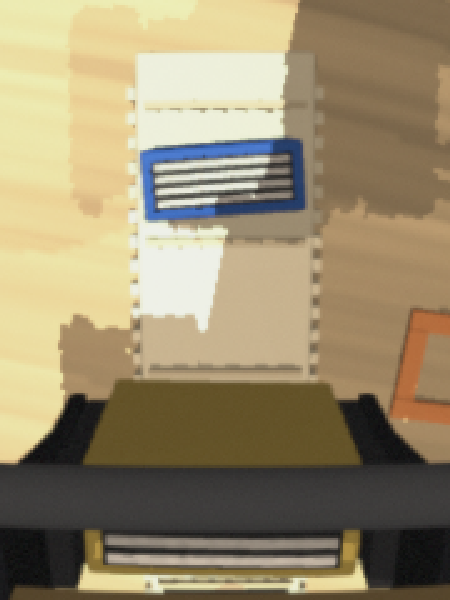

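```bash
cat > bl.py <<'E'
from h import *
import sys
def quad(q,s,off,o,z=.064):
    w=onplane('wrist',np.array(q)/s+off-.3,z,o)*1000;e=w[1]+w[2]-w[0]-w[3];f=w[3]+w[2]-w[0]-w[1]
    print(w.mean(0).round(1),'ang',np.degrees(np.arctan2(e[1],e[0])).round(2),np.degrees(np.arctan2(f[1],f[0])).round(2),np.linalg.norm(e)/2,np.linalg.norm(f)/2)
E
python3 - <<'E'
from bl import *
o=np.load('o4.npy',allow_pickle=True).item();print(o['tool_pos'])
quad([(140,151),(302,141),(304,208),(146,219)],2.5,[170,60],o)
w=onplane('wrist',np.array([[146,107],[304,102],[146,239],[304,238],[146,367],[304,369]])/2.5+[170-.3,60-.3],.0118,o)*1000
for i in(0,2,4):print(w[i:i+2].mean(0).round(1))
E
```

```text
[0.51882068 0.18068125 0.14436151]
[465. 169.] ang 105.47 15.03 52.235720478819644 22.230646942483876
[439.  164.5]
[491.5 175.3]
[544.9 186.4]
```

jog_arm --targets '[{"dx": 0,"dy": 0,"dz": -0.2,"wx": 0,"wy": 0,"wz": 0.001},{"dx": 0,"dy": 0,"dz": -0.4,"wx": 0,"wy": 0,"wz": 0.001},{"dx": 0,"dy": 0,"dz": -0.6,"wx": 0,"wy": 0,"wz": 0.001},{"dx": 0,"dy": 0,"dz": -0.75,"wx": 0,"wy": 0,"wz": 0.001},{"dx": 0,"dy": 0,"dz": -0.88,"wx": 0,"wy": 0,"wz": 0.001},{"dx": 0,"dy": 0,"dz": -0.88,"wx": 0,"wy": 0,"wz": 0.001},{"dx": 0,"dy": 0,"dz": -0.88,"wx": 0,"wy": 0,"wz": 0.001},{"dx": 0,"dy": 0,"dz": -0.88,"wx": 0,"wy": 0,"wz": 0.001},{"dx": 0,"dy": 0,"dz": -0.88,"wx": 0,"wy": 0,"wz": 0.001},{"dx": 0,"dy": 0,"dz": -0.88,"wx": 0,"wy": 0,"wz": 0.001},{"dx": 0,"dy": 0,"dz": -0.88,"wx": 0,"wy": 0,"wz": 0.001},{"dx": 0,"dy": 0,"dz": -0.88,"wx": 0,"wy": 0,"wz": 0.001}]'

```text
time_s: 18.23
tool_pos: [0.5191, 0.1811, 0.0394]
tool_rot: [-0.104, 0.995, 0.0, 0.001]
force: [-0.2, -0.3, -0.7]
gripper_width: 0.054
finger_force: 30.0
```

```bash
python3 st.py
```

```text
[[0.5191, 0.1811, 0.0394], [0.519, 0.1811, 0.0393], [0.5189, 0.1811, 0.0391], [0.5188, 0.1811, 0.039]]
101.88379067452574 [ 0.7  0.3 -0.9]
```

jog_arm --targets '[{"dx": 0,"dy": -0.002,"dz": -0.05,"wx": 0,"wy": 0,"wz": 0},{"dx": 0,"dy": -0.002,"dz": -0.1,"wx": 0,"wy": 0,"wz": 0},{"dx": 0,"dy": -0.002,"dz": -0.132,"wx": 0,"wy": 0,"wz": 0},{"dx": 0,"dy": -0.002,"dz": -0.132,"wx": 0,"wy": 0,"wz": 0},{"dx": 0,"dy": -0.002,"dz": -0.132,"wx": 0,"wy": 0,"wz": 0},{"dx": 0,"dy": -0.002,"dz": -0.132,"wx": 0,"wy": 0,"wz": 0},{"dx": 0,"dy": -0.002,"dz": -0.132,"wx": 0,"wy": 0,"wz": 0}]'

```text
time_s: 19.02
tool_pos: [0.5185, 0.1808, 0.0225]
tool_rot: [-0.103, 0.995, -0.0, -0.0]
force: [1.0, 0.3, -0.4]
gripper_width: 0.0542
finger_force: 30.0
```

jog_arm --targets '[{"dx": 0,"dy": 0,"dz": 0,"wx": 0,"wy": 0,"wz": 0},{"dx": 0,"dy": 0,"dz": 0,"wx": 0,"wy": 0,"wz": 0},{"dx": 0,"dy": 0,"dz": 0,"wx": 0,"wy": 0,"wz": 0},{"dx": 0,"dy": 0,"dz": 0,"wx": 0,"wy": 0,"wz": 0},{"dx": 0,"dy": 0,"dz": 0,"wx": 0,"wy": 0,"wz": 0},{"dx": 0,"dy": 0,"dz": 0,"wx": 0,"wy": 0,"wz": 0},{"dx": 0,"dy": 0,"dz": 0.1,"wx": 0,"wy": 0,"wz": 0},{"dx": 0,"dy": 0,"dz": 0.3,"wx": 0,"wy": 0,"wz": 0},{"dx": 0,"dy": 0,"dz": 0.55,"wx": 0,"wy": 0,"wz": 0},{"dx": 0,"dy": 0,"dz": 0.8,"wx": 0,"wy": 0,"wz": 0},{"dx": 0,"dy": 0,"dz": 1,"wx": 0,"wy": 0,"wz": 0},{"dx": 0,"dy": 0,"dz": 1,"wx": 0,"wy": 0,"wz": 0}]' --gripper 1

```text
time_s: 20.02
tool_pos: [0.5221, 0.1814, 0.1487]
tool_rot: [-0.104, 0.995, 0.0, 0.006]
force: [0.8, -0.5, 0.6]
gripper_width: 0.0873
finger_force: 0.0
```

jog_arm --targets '[{"dx": -0.22,"dy": -0.05,"dz": 0,"wx": 0,"wy": 0,"wz": 0.03},{"dx": -0.448,"dy": -0.098,"dz": 0,"wx": 0,"wy": 0,"wz": 0.06},{"dx": -0.448,"dy": -0.098,"dz": 0,"wx": 0,"wy": 0,"wz": 0.06},{"dx": -0.448,"dy": -0.098,"dz": 0,"wx": 0,"wy": 0,"wz": 0.06},{"dx": -0.448,"dy": -0.098,"dz": 0,"wx": 0,"wy": 0,"wz": 0.06},{"dx": -0.448,"dy": -0.098,"dz": 0,"wx": 0,"wy": 0,"wz": 0.06},{"dx": -0.448,"dy": -0.098,"dz": 0,"wx": 0,"wy": 0,"wz": 0.06},{"dx": -0.448,"dy": -0.098,"dz": 0,"wx": 0,"wy": 0,"wz": 0.06},{"dx": -0.448,"dy": -0.098,"dz": 0,"wx": 0,"wy": 0,"wz": 0.06}]'

```text
time_s: 20.77
tool_pos: [0.4655, 0.1691, 0.1427]
tool_rot: [-0.135, 0.991, -0.0, 0.0]
force: [-0.5, 0.2, -0.5]
gripper_width: 0.0869
finger_force: 0.0
```

```bash
python3 st.py
```

```text
[[0.4655, 0.1691, 0.1427], [0.4653, 0.1691, 0.1427], [0.4652, 0.1691, 0.1427], [0.4651, 0.1691, 0.1428]]
105.47959123290974 [-0.7  0.  -0.1]
```

jog_arm --targets '[{"dx": 0,"dy": 0,"dz": -0.25,"wx": 0,"wy": 0,"wz": 0},{"dx": 0,"dy": 0,"dz": -0.5,"wx": 0,"wy": 0,"wz": 0},{"dx": 0,"dy": 0,"dz": -0.75,"wx": 0,"wy": 0,"wz": 0},{"dx": 0,"dy": 0,"dz": -0.9,"wx": 0,"wy": 0,"wz": 0},{"dx": 0,"dy": 0,"dz": -1,"wx": 0,"wy": 0,"wz": 0},{"dx": 0,"dy": 0,"dz": -1,"wx": 0,"wy": 0,"wz": 0},{"dx": 0,"dy": 0,"dz": -1,"wx": 0,"wy": 0,"wz": 0},{"dx": 0,"dy": 0,"dz": -1,"wx": 0,"wy": 0,"wz": 0},{"dx": 0,"dy": 0,"dz": -1,"wx": 0,"wy": 0,"wz": 0}]'

```text
time_s: 21.72
tool_pos: [0.4658, 0.1692, 0.0239]
tool_rot: [-0.135, 0.991, -0.0, 0.001]
force: [-0.1, -0.1, -0.2]
gripper_width: 0.0871
finger_force: 0.0
```

jog_arm --targets '[{"dx": 0,"dy": 0,"dz": 0,"wx": 0,"wy": 0,"wz": 0},{"dx": 0,"dy": 0,"dz": 0,"wx": 0,"wy": 0,"wz": 0},{"dx": 0,"dy": 0,"dz": 0,"wx": 0,"wy": 0,"wz": 0},{"dx": 0,"dy": 0,"dz": 0,"wx": 0,"wy": 0,"wz": 0},{"dx": 0,"dy": 0,"dz": 0,"wx": 0,"wy": 0,"wz": 0},{"dx": 0,"dy": 0,"dz": 0,"wx": 0,"wy": 0,"wz": 0},{"dx": 0,"dy": 0,"dz": 0,"wx": 0,"wy": 0,"wz": 0},{"dx": 0,"dy": 0,"dz": 0,"wx": 0,"wy": 0,"wz": 0},{"dx": 0,"dy": 0,"dz": 0,"wx": 0,"wy": 0,"wz": 0}]' --gripper -1

```text
time_s: 22.47
tool_pos: [0.465, 0.1691, 0.023]
tool_rot: [-0.135, 0.991, 0.0, 0.0]
force: [0.4, -0.1, 1.9]
gripper_width: 0.0538
finger_force: 30.0
```

jog_arm --targets '[{"dx": 0,"dy": 0,"dz": 0.04,"wx": 0,"wy": 0,"wz": 0},{"dx": 0,"dy": 0,"dz": 0.04,"wx": 0,"wy": 0,"wz": 0},{"dx": 0,"dy": 0.003,"dz": 0.04,"wx": 0,"wy": 0,"wz": -0.03},{"dx": 0,"dy": 0.003,"dz": 0.04,"wx": 0,"wy": 0,"wz": -0.06},{"dx": 0,"dy": 0.003,"dz": 0.04,"wx": 0,"wy": 0,"wz": -0.06},{"dx": 0,"dy": 0.003,"dz": 0.04,"wx": 0,"wy": 0,"wz": -0.06},{"dx": 0,"dy": 0.003,"dz": 0.02,"wx": 0,"wy": 0,"wz": -0.06},{"dx": 0,"dy": 0.003,"dz": 0,"wx": 0,"wy": 0,"wz": -0.06},{"dx": 0,"dy": 0.003,"dz": 0,"wx": 0,"wy": 0,"wz": -0.06},{"dx": 0,"dy": 0.003,"dz": 0,"wx": 0,"wy": 0,"wz": -0.06},{"dx": 0,"dy": 0.003,"dz": 0,"wx": 0,"wy": 0,"wz": -0.06}]'

```text
time_s: 23.38
tool_pos: [0.4651, 0.1694, 0.0229]
tool_rot: [-0.104, 0.995, -0.0, 0.0]
force: [0.4, -0.3, 1.4]
gripper_width: 0.0538
finger_force: 30.0
```

```bash
python3 st.py
```

```text
[[0.4651, 0.1694, 0.0229], [0.4651, 0.1694, 0.0229], [0.4651, 0.1694, 0.0229], [0.4651, 0.1694, 0.0229]]
101.89403513023437 [-0.7  0.2  1.7]
```

jog_arm --targets '[{"dx": 0,"dy": 0,"dz": 0,"wx": 0,"wy": 0,"wz": 0},{"dx": 0,"dy": 0,"dz": 0,"wx": 0,"wy": 0,"wz": 0},{"dx": 0,"dy": 0,"dz": 0,"wx": 0,"wy": 0,"wz": 0},{"dx": 0,"dy": 0,"dz": 0,"wx": 0,"wy": 0,"wz": 0},{"dx": 0,"dy": 0,"dz": 0,"wx": 0,"wy": 0,"wz": 0},{"dx": 0,"dy": 0,"dz": 0,"wx": 0,"wy": 0,"wz": 0},{"dx": 0,"dy": 0,"dz": 0.1,"wx": 0,"wy": 0,"wz": 0},{"dx": 0,"dy": 0,"dz": 0.3,"wx": 0,"wy": 0,"wz": 0},{"dx": 0,"dy": 0,"dz": 0.55,"wx": 0,"wy": 0,"wz": 0},{"dx": 0,"dy": 0,"dz": 0.8,"wx": 0,"wy": 0,"wz": 0},{"dx": 0,"dy": 0,"dz": 1,"wx": 0,"wy": 0,"wz": 0}]' --gripper 1

```text
time_s: 24.5
tool_pos: [0.465, 0.1695, 0.1446]
tool_rot: [-0.104, 0.995, 0.0, 0.0]
force: [0.6, 0.1, 0.8]
gripper_width: 0.0873
finger_force: 0.0
```

```bash
python3 - <<'E'
import cv2
p=cv2.imread('pics/w2.png')[0:100,205:315]
cv2.imwrite('pics/w2c.png',cv2.resize(p,None,fx=6,fy=6,interpolation=cv2.INTER_CUBIC))
E
```

```text
(no output)
```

View pics/w2c.png

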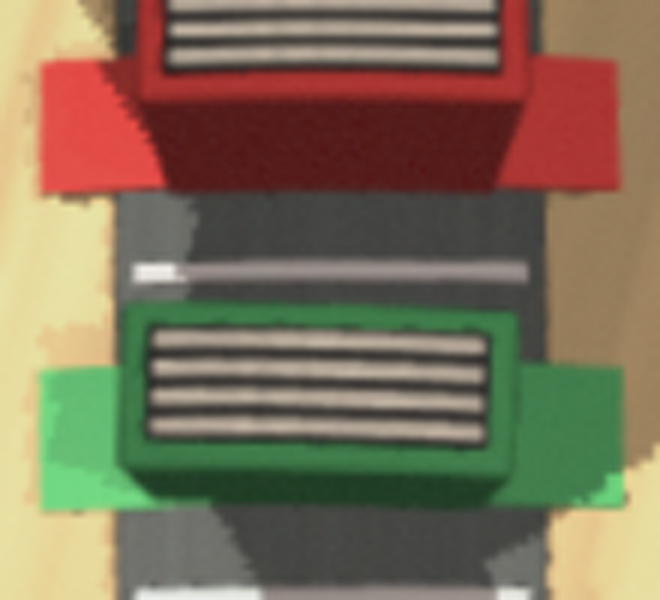

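```bash
python3 - <<'E'
from bl import *
o={'tool_pos':np.array([.5430,-.2808,.1445]),'tool_rot':np.array([.612,.791,0,0])}
print('green rim, lines');quad([(122,302),(518,313),(516,474),(120,466)],6,[205,0],o,.066)
quad([(149,328),(487,336),(485,444),(147,437)],6,[205,0],o,.066)
print('red line');w=onplane('wrist',np.array([[167,67],[499,66],[142,98],[527,97]])/6+[205,0],.066,o)
for a in(0,2):
    e=w[a+1]-w[a];print(np.degrees(np.arctan2(e[1],e[0])))
print('green strip edge');w=onplane('wrist',np.array([[40,510],[624,508],[134,271],[528,271]])/6+[205,0],.012,o)
for a in(0,2):
    e=w[a+1]-w[a];print(np.degrees(np.arctan2(e[1],e[0])))
E
```

```text
green rim, lines
[ 514.2 -174.6] ang 12.95 -76.24 52.65995475547981 22.540421022013277
[ 513.9 -174.4] ang 13.04 -76.58 44.88013077876983 15.034351323262712
red line
14.772294829068427
14.75913095339426
green strip edge
14.712004025202654
14.527315069782826
```

jog_arm --targets '[{"dx": 0.03,"dy": -0.19,"dz": 0,"wx": 0,"wy": 0,"wz": -0.1},{"dx": 0.06,"dy": -0.38,"dz": 0,"wx": 0,"wy": 0,"wz": -0.2},{"dx": 0.09,"dy": -0.57,"dz": 0,"wx": 0,"wy": 0,"wz": -0.3},{"dx": 0.11,"dy": -0.76,"dz": 0,"wx": 0,"wy": 0,"wz": -0.4},{"dx": 0.137,"dy": -0.955,"dz": 0,"wx": 0,"wy": 0,"wz": -0.494}]'

```text
time_s: 24.92
tool_pos: [0.4811, 0.054, 0.143]
tool_rot: [0.157, 0.988, 0.0, -0.0]
force: [1.0, -0.5, -1.2]
gripper_width: 0.0871
finger_force: 0.0
```

jog_arm --targets '[{"dx": 0.03,"dy": -0.19,"dz": 0,"wx": 0,"wy": 0,"wz": -0.1},{"dx": 0.06,"dy": -0.38,"dz": 0,"wx": 0,"wy": 0,"wz": -0.2},{"dx": 0.09,"dy": -0.57,"dz": 0,"wx": 0,"wy": 0,"wz": -0.3},{"dx": 0.11,"dy": -0.76,"dz": 0,"wx": 0,"wy": 0,"wz": -0.4},{"dx": 0.137,"dy": -0.955,"dz": 0,"wx": 0,"wy": 0,"wz": -0.494}]'

```text
time_s: 25.33
tool_pos: [0.4974, -0.0607, 0.1428]
tool_rot: [0.404, 0.915, 0.0, -0.0]
force: [0.0, -0.1, 0.6]
gripper_width: 0.0872
finger_force: 0.0
```

jog_arm --targets '[{"dx": 0.03,"dy": -0.19,"dz": 0,"wx": 0,"wy": 0,"wz": -0.1},{"dx": 0.06,"dy": -0.38,"dz": 0,"wx": 0,"wy": 0,"wz": -0.2},{"dx": 0.09,"dy": -0.57,"dz": 0,"wx": 0,"wy": 0,"wz": -0.3},{"dx": 0.11,"dy": -0.76,"dz": 0,"wx": 0,"wy": 0,"wz": -0.4},{"dx": 0.137,"dy": -0.955,"dz": 0,"wx": 0,"wy": 0,"wz": -0.494},{"dx": 0.137,"dy": -0.955,"dz": 0,"wx": 0,"wy": 0,"wz": -0.494},{"dx": 0.137,"dy": -0.955,"dz": 0,"wx": 0,"wy": 0,"wz": -0.494},{"dx": 0.137,"dy": -0.955,"dz": 0,"wx": 0,"wy": 0,"wz": -0.494},{"dx": 0.137,"dy": -0.955,"dz": 0,"wx": 0,"wy": 0,"wz": -0.494},{"dx": 0.137,"dy": -0.955,"dz": 0,"wx": 0,"wy": 0,"wz": -0.494},{"dx": 0.137,"dy": -0.955,"dz": 0,"wx": 0,"wy": 0,"wz": -0.494}]'

```text
time_s: 26.25
tool_pos: [0.514, -0.1733, 0.1429]
tool_rot: [0.622, 0.783, -0.0, -0.0]
force: [0.5, -0.4, -0.2]
gripper_width: 0.087
finger_force: 0.0
```

```bash
python3 st.py
```

```text
[[0.514, -0.1733, 0.1429], [0.5142, -0.1735, 0.1429], [0.5142, -0.1736, 0.1429], [0.5143, -0.1738, 0.1429]]
13.04169268610587 [-0.1 -0.2  0.2]
```

jog_arm --targets '[{"dx": 0,"dy": 0,"dz": -0.25,"wx": 0,"wy": 0,"wz": 0},{"dx": 0,"dy": 0,"dz": -0.5,"wx": 0,"wy": 0,"wz": 0},{"dx": 0,"dy": 0,"dz": -0.75,"wx": 0,"wy": 0,"wz": 0},{"dx": 0,"dy": 0,"dz": -0.9,"wx": 0,"wy": 0,"wz": 0},{"dx": 0,"dy": 0,"dz": -0.987,"wx": 0,"wy": 0,"wz": 0},{"dx": 0,"dy": 0,"dz": -0.987,"wx": 0,"wy": 0,"wz": 0},{"dx": 0,"dy": 0,"dz": -0.987,"wx": 0,"wy": 0,"wz": 0},{"dx": 0,"dy": 0,"dz": -0.987,"wx": 0,"wy": 0,"wz": 0},{"dx": 0,"dy": 0,"dz": -0.987,"wx": 0,"wy": 0,"wz": 0}]'

```text
time_s: 27.2
tool_pos: [0.5153, -0.1749, 0.0258]
tool_rot: [0.623, 0.782, 0.0, 0.001]
force: [0.5, 0.5, -0.2]
gripper_width: 0.0868
finger_force: 0.0
```

jog_arm --targets '[{"dx": 0,"dy": 0,"dz": 0,"wx": 0,"wy": 0,"wz": 0},{"dx": 0,"dy": 0,"dz": 0,"wx": 0,"wy": 0,"wz": 0},{"dx": 0,"dy": 0,"dz": 0,"wx": 0,"wy": 0,"wz": 0},{"dx": 0,"dy": 0,"dz": 0,"wx": 0,"wy": 0,"wz": 0},{"dx": 0,"dy": 0,"dz": 0,"wx": 0,"wy": 0,"wz": 0},{"dx": 0,"dy": 0,"dz": 0,"wx": 0,"wy": 0,"wz": 0},{"dx": 0,"dy": 0,"dz": 0,"wx": 0,"wy": 0,"wz": 0},{"dx": 0,"dy": 0,"dz": 0,"wx": 0,"wy": 0,"wz": 0},{"dx": 0,"dy": 0,"dz": 0,"wx": 0,"wy": 0,"wz": 0},{"dx": 0,"dy": 0,"dz": 0,"wx": 0,"wy": 0,"wz": 0}]' --gripper -1

```text
time_s: 28.03
tool_pos: [0.5143, -0.1744, 0.0245]
tool_rot: [0.623, 0.782, 0.0, 0.0]
force: [-0.6, 0.3, 1.1]
gripper_width: 0.0537
finger_force: 30.0
```

```bash
python3 st.py
```

```text
[[0.5143, -0.1744, 0.0245], [0.5143, -0.1744, 0.0245], [0.5143, -0.1744, 0.0245], [0.5143, -0.1744, 0.0245]]
12.961593498679562 [-0.5 -0.4  0.8]
```

jog_arm --targets '[{"dx": 0,"dy": 0,"dz": 0.1,"wx": 0,"wy": 0,"wz": 0},{"dx": 0,"dy": 0,"dz": 0.3,"wx": 0,"wy": 0,"wz": 0},{"dx": 0,"dy": 0,"dz": 0.55,"wx": 0,"wy": 0,"wz": 0},{"dx": 0,"dy": 0,"dz": 0.8,"wx": 0,"wy": 0,"wz": 0},{"dx": 0,"dy": 0,"dz": 1,"wx": 0,"wy": 0,"wz": 0},{"dx": 0,"dy": 0,"dz": 1,"wx": 0,"wy": 0,"wz": 0}]'

```text
time_s: 28.73
tool_pos: [0.517, -0.1759, 0.1488]
tool_rot: [0.623, 0.782, 0.001, 0.005]
force: [1.3, -0.2, -0.2]
gripper_width: 0.0535
finger_force: 30.0
```

jog_arm --targets '[{"dx": 0.02,"dy": 0.15,"dz": 0,"wx": 0,"wy": 0,"wz": 0.06},{"dx": 0.05,"dy": 0.34,"dz": 0,"wx": 0,"wy": 0,"wz": 0.16},{"dx": 0.08,"dy": 0.55,"dz": 0,"wx": 0,"wy": 0,"wz": 0.26},{"dx": 0.121,"dy": 0.764,"dz": 0,"wx": 0,"wy": 0,"wz": 0.37}]'

```text
time_s: 29.07
tool_pos: [0.5278, -0.0818, 0.1433]
tool_rot: [0.459, 0.889, -0.0, -0.001]
force: [0.6, -0.1, -1.4]
gripper_width: 0.0538
finger_force: 30.0
```

jog_arm --targets '[{"dx": 0.03,"dy": 0.19,"dz": 0,"wx": 0,"wy": 0,"wz": 0.09},{"dx": 0.06,"dy": 0.38,"dz": 0,"wx": 0,"wy": 0,"wz": 0.18},{"dx": 0.09,"dy": 0.57,"dz": 0,"wx": 0,"wy": 0,"wz": 0.27},{"dx": 0.121,"dy": 0.764,"dz": 0,"wx": 0,"wy": 0,"wz": 0.37}]'

```text
time_s: 29.4
tool_pos: [0.5425, 0.0102, 0.1432]
tool_rot: [0.279, 0.96, -0.0, -0.001]
force: [0.5, -0.2, -1.0]
gripper_width: 0.0536
finger_force: 30.0
```

jog_arm --targets '[{"dx": 0.03,"dy": 0.19,"dz": 0,"wx": 0,"wy": 0,"wz": 0.09},{"dx": 0.06,"dy": 0.38,"dz": 0,"wx": 0,"wy": 0,"wz": 0.18},{"dx": 0.09,"dy": 0.57,"dz": 0,"wx": 0,"wy": 0,"wz": 0.27},{"dx": 0.121,"dy": 0.764,"dz": 0,"wx": 0,"wy": 0,"wz": 0.37}]'

```text
time_s: 29.73
tool_pos: [0.5569, 0.1017, 0.143]
tool_rot: [0.089, 0.996, -0.0, -0.001]
force: [-0.0, -0.4, -1.3]
gripper_width: 0.0535
finger_force: 30.0
```

jog_arm --targets '[{"dx": 0.03,"dy": 0.19,"dz": 0,"wx": 0,"wy": 0,"wz": 0.09},{"dx": 0.06,"dy": 0.38,"dz": 0,"wx": 0,"wy": 0,"wz": 0.18},{"dx": 0.09,"dy": 0.57,"dz": 0,"wx": 0,"wy": 0,"wz": 0.27},{"dx": 0.11,"dy": 0.68,"dz": 0,"wx": 0,"wy": 0,"wz": 0.33},{"dx": 0.121,"dy": 0.764,"dz": 0,"wx": 0,"wy": 0,"wz": 0.37},{"dx": 0.121,"dy": 0.764,"dz": 0,"wx": 0,"wy": 0,"wz": 0.37},{"dx": 0.121,"dy": 0.764,"dz": 0,"wx": 0,"wy": 0,"wz": 0.37},{"dx": 0.121,"dy": 0.764,"dz": 0,"wx": 0,"wy": 0,"wz": 0.37},{"dx": 0.121,"dy": 0.764,"dz": 0,"wx": 0,"wy": 0,"wz": 0.37},{"dx": 0.121,"dy": 0.764,"dz": 0,"wx": 0,"wy": 0,"wz": 0.37},{"dx": 0.121,"dy": 0.764,"dz": 0,"wx": 0,"wy": 0,"wz": 0.37}]'

```text
time_s: 30.65
tool_pos: [0.5724, 0.1916, 0.1444]
tool_rot: [-0.102, 0.995, -0.0, -0.0]
force: [0.4, 0.9, -0.9]
gripper_width: 0.0537
finger_force: 30.0
```

```bash
python3 st.py; python3 - <<'E'
from h import *
p,d=cams.camera('wrist');o=manip.get_obs();np.savez('w5.npz',p=p,d=d);np.save('o5.npy',o,allow_pickle=True)
cv2.imwrite('pics/w5.png',cv2.resize(p[20:280,160:360,::-1],None,fx=2.3,fy=2.3,interpolation=cv2.INTER_CUBIC))
E
```

```text
[[0.5724, 0.1916, 0.1444], [0.5724, 0.1917, 0.1445], [0.5724, 0.1918, 0.1445], [0.5724, 0.192, 0.1445]]
101.70482107026533 [-0.2  0.3 -0.6]
```

View pics/w5.png

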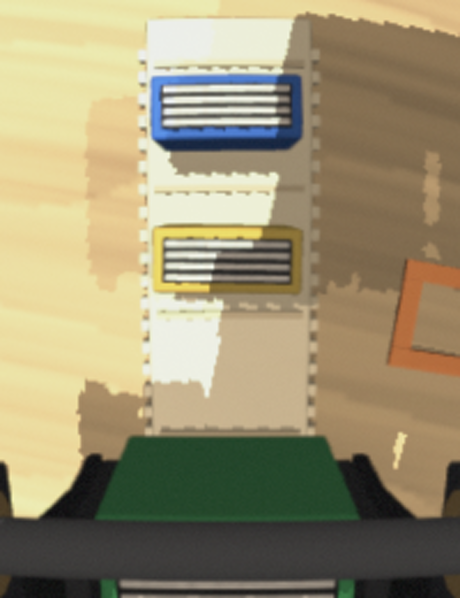

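Blue and yellow both stand square now. Next I'll lower green.

jog_arm --targets '[{"dx": 0,"dy": 0,"dz": -0.2,"wx": 0,"wy": 0,"wz": 0.001},{"dx": 0,"dy": 0,"dz": -0.4,"wx": 0,"wy": 0,"wz": 0.001},{"dx": 0,"dy": 0,"dz": -0.6,"wx": 0,"wy": 0,"wz": 0.001},{"dx": 0,"dy": 0,"dz": -0.75,"wx": 0,"wy": 0,"wz": 0.001},{"dx": 0,"dy": 0,"dz": -0.88,"wx": 0,"wy": 0,"wz": 0.001},{"dx": 0,"dy": 0,"dz": -0.88,"wx": 0,"wy": 0,"wz": 0.001},{"dx": 0,"dy": 0,"dz": -0.88,"wx": 0,"wy": 0,"wz": 0.001},{"dx": 0,"dy": 0,"dz": -0.88,"wx": 0,"wy": 0,"wz": 0.001},{"dx": 0,"dy": 0,"dz": -0.88,"wx": 0,"wy": 0,"wz": 0.001},{"dx": 0,"dy": 0,"dz": -0.88,"wx": 0,"wy": 0,"wz": 0.001},{"dx": 0,"dy": 0,"dz": -0.88,"wx": 0,"wy": 0,"wz": 0.001},{"dx": 0,"dy": 0,"dz": -0.88,"wx": 0,"wy": 0,"wz": 0.001}]'

```text
time_s: 31.9
tool_pos: [0.5728, 0.1924, 0.0396]
tool_rot: [-0.103, 0.995, 0.0, 0.001]
force: [-0.0, 0.5, -1.1]
gripper_width: 0.0538
finger_force: 30.0
```

```bash
python3 st.py; python3 - <<'E'
from bl import *
o=np.load('o5.npy',allow_pickle=True).item();off=[160,20]
quad([(152,74),(302,74),(303,138),(153,135)],2.3,off,o)
quad([(153,227),(301,227),(301,292),(154,294)],2.3,off,o)
E
```

```text
[[0.5728, 0.1924, 0.0396], [0.5727, 0.1924, 0.0394], [0.5725, 0.1924, 0.0393], [0.5724, 0.1924, 0.0391]]
101.82525346852381 [-0.3 -0.2 -1. ]
[465.3 169.3] ang 101.04 12.51 52.446876710859335 22.77906277657787
[519.6 180.4] ang 102.03 12.05 52.296752642211516 23.60945450418771
```

jog_arm --targets '[{"dx": 0.002,"dy": -0.001,"dz": -0.05,"wx": 0,"wy": 0,"wz": 0},{"dx": 0.002,"dy": -0.001,"dz": -0.1,"wx": 0,"wy": 0,"wz": 0},{"dx": 0.002,"dy": -0.001,"dz": -0.134,"wx": 0,"wy": 0,"wz": 0},{"dx": 0.002,"dy": -0.001,"dz": -0.134,"wx": 0,"wy": 0,"wz": 0},{"dx": 0.002,"dy": -0.001,"dz": -0.134,"wx": 0,"wy": 0,"wz": 0},{"dx": 0.002,"dy": -0.001,"dz": -0.134,"wx": 0,"wy": 0,"wz": 0},{"dx": 0.002,"dy": -0.001,"dz": -0.134,"wx": 0,"wy": 0,"wz": 0},{"dx": 0.002,"dy": -0.001,"dz": -0.134,"wx": 0,"wy": 0,"wz": 0}]'

```text
time_s: 32.77
tool_pos: [0.5724, 0.1922, 0.0224]
tool_rot: [-0.103, 0.995, -0.0, -0.0]
force: [-0.3, 1.0, -0.8]
gripper_width: 0.0538
finger_force: 30.0
```

jog_arm --targets '[{"dx": 0,"dy": 0,"dz": 0,"wx": 0,"wy": 0,"wz": 0},{"dx": 0,"dy": 0,"dz": 0,"wx": 0,"wy": 0,"wz": 0},{"dx": 0,"dy": 0,"dz": 0,"wx": 0,"wy": 0,"wz": 0},{"dx": 0,"dy": 0,"dz": 0,"wx": 0,"wy": 0,"wz": 0},{"dx": 0,"dy": 0,"dz": 0,"wx": 0,"wy": 0,"wz": 0},{"dx": 0,"dy": 0,"dz": 0,"wx": 0,"wy": 0,"wz": 0},{"dx": 0,"dy": 0,"dz": 0.1,"wx": 0,"wy": 0,"wz": 0},{"dx": 0,"dy": 0,"dz": 0.3,"wx": 0,"wy": 0,"wz": 0},{"dx": 0,"dy": 0,"dz": 0.55,"wx": 0,"wy": 0,"wz": 0},{"dx": 0,"dy": 0,"dz": 0.8,"wx": 0,"wy": 0,"wz": 0},{"dx": 0,"dy": 0,"dz": 1,"wx": 0,"wy": 0,"wz": 0}]' --gripper 1

```text
time_s: 33.68
tool_pos: [0.5731, 0.1923, 0.1457]
tool_rot: [-0.103, 0.995, 0.0, 0.001]
force: [-0.2, -0.7, -0.2]
gripper_width: 0.0871
finger_force: 0.0
```

jog_arm --targets '[{"dx": -0.04,"dy": -0.17,"dz": 0,"wx": 0,"wy": 0,"wz": -0.1},{"dx": -0.08,"dy": -0.35,"dz": 0,"wx": 0,"wy": 0,"wz": -0.2},{"dx": -0.12,"dy": -0.52,"dz": 0,"wx": 0,"wy": 0,"wz": -0.3},{"dx": -0.16,"dy": -0.7,"dz": 0,"wx": 0,"wy": 0,"wz": -0.4},{"dx": -0.194,"dy": -0.869,"dz": 0,"wx": 0,"wy": 0,"wz": -0.484}]'

```text
time_s: 34.1
tool_pos: [0.5489, 0.0871, 0.1439]
tool_rot: [0.152, 0.988, -0.0, 0.0]
force: [1.0, 0.1, 0.0]
gripper_width: 0.0869
finger_force: 0.0
```

jog_arm --targets '[{"dx": -0.04,"dy": -0.17,"dz": 0,"wx": 0,"wy": 0,"wz": -0.1},{"dx": -0.08,"dy": -0.35,"dz": 0,"wx": 0,"wy": 0,"wz": -0.2},{"dx": -0.12,"dy": -0.52,"dz": 0,"wx": 0,"wy": 0,"wz": -0.3},{"dx": -0.16,"dy": -0.7,"dz": 0,"wx": 0,"wy": 0,"wz": -0.4},{"dx": -0.194,"dy": -0.869,"dz": 0,"wx": 0,"wy": 0,"wz": -0.484}]'

```text
time_s: 34.52
tool_pos: [0.5257, -0.0174, 0.1437]
tool_rot: [0.395, 0.919, 0.0, 0.0]
force: [-1.0, 0.1, 0.2]
gripper_width: 0.0873
finger_force: 0.0
```

jog_arm --targets '[{"dx": -0.04,"dy": -0.17,"dz": 0,"wx": 0,"wy": 0,"wz": -0.1},{"dx": -0.08,"dy": -0.35,"dz": 0,"wx": 0,"wy": 0,"wz": -0.2},{"dx": -0.12,"dy": -0.52,"dz": 0,"wx": 0,"wy": 0,"wz": -0.3},{"dx": -0.16,"dy": -0.7,"dz": 0,"wx": 0,"wy": 0,"wz": -0.4},{"dx": -0.194,"dy": -0.869,"dz": 0,"wx": 0,"wy": 0,"wz": -0.484},{"dx": -0.194,"dy": -0.869,"dz": 0,"wx": 0,"wy": 0,"wz": -0.484},{"dx": -0.194,"dy": -0.869,"dz": 0,"wx": 0,"wy": 0,"wz": -0.484},{"dx": -0.194,"dy": -0.869,"dz": 0,"wx": 0,"wy": 0,"wz": -0.484},{"dx": -0.194,"dy": -0.869,"dz": 0,"wx": 0,"wy": 0,"wz": -0.484},{"dx": -0.194,"dy": -0.869,"dz": 0,"wx": 0,"wy": 0,"wz": -0.484},{"dx": -0.194,"dy": -0.869,"dz": 0,"wx": 0,"wy": 0,"wz": -0.484}]'

```text
time_s: 35.43
tool_pos: [0.5028, -0.1197, 0.1428]
tool_rot: [0.61, 0.792, 0.0, -0.0]
force: [-0.1, -0.6, 0.4]
gripper_width: 0.0872
finger_force: 0.0
```

```bash
python3 st.py
```

```text
[[0.5028, -0.1197, 0.1428], [0.5028, -0.1198, 0.1428], [0.5028, -0.1199, 0.1427], [0.5028, -0.1201, 0.1427]]
14.784903179070083 [-0.2  0.2  0.6]
```

jog_arm --targets '[{"dx": 0,"dy": -0.001,"dz": -0.25,"wx": 0,"wy": 0,"wz": 0},{"dx": 0,"dy": -0.001,"dz": -0.5,"wx": 0,"wy": 0,"wz": 0},{"dx": 0,"dy": -0.001,"dz": -0.75,"wx": 0,"wy": 0,"wz": 0},{"dx": 0,"dy": -0.001,"dz": -0.9,"wx": 0,"wy": 0,"wz": 0},{"dx": 0,"dy": -0.001,"dz": -0.986,"wx": 0,"wy": 0,"wz": 0},{"dx": 0,"dy": -0.001,"dz": -0.986,"wx": 0,"wy": 0,"wz": 0},{"dx": 0,"dy": -0.001,"dz": -0.986,"wx": 0,"wy": 0,"wz": 0},{"dx": 0,"dy": -0.001,"dz": -0.986,"wx": 0,"wy": 0,"wz": 0},{"dx": 0,"dy": -0.001,"dz": -0.986,"wx": 0,"wy": 0,"wz": 0}]'

```text
time_s: 36.38
tool_pos: [0.5037, -0.1212, 0.0257]
tool_rot: [0.611, 0.792, 0.0, 0.001]
force: [-0.4, 0.2, 0.7]
gripper_width: 0.0872
finger_force: 0.0
```

jog_arm --targets '[{"dx": 0,"dy": 0,"dz": 0,"wx": 0,"wy": 0,"wz": 0},{"dx": 0,"dy": 0,"dz": 0,"wx": 0,"wy": 0,"wz": 0},{"dx": 0,"dy": 0,"dz": 0,"wx": 0,"wy": 0,"wz": 0},{"dx": 0,"dy": 0,"dz": 0,"wx": 0,"wy": 0,"wz": 0},{"dx": 0,"dy": 0,"dz": 0,"wx": 0,"wy": 0,"wz": 0},{"dx": 0,"dy": 0,"dz": 0,"wx": 0,"wy": 0,"wz": 0},{"dx": 0,"dy": 0,"dz": 0,"wx": 0,"wy": 0,"wz": 0},{"dx": 0,"dy": 0,"dz": 0,"wx": 0,"wy": 0,"wz": 0},{"dx": 0,"dy": 0,"dz": 0,"wx": 0,"wy": 0,"wz": 0},{"dx": 0,"dy": 0,"dz": 0,"wx": 0,"wy": 0,"wz": 0}]' --gripper -1

```text
time_s: 37.22
tool_pos: [0.5028, -0.1208, 0.0245]
tool_rot: [0.611, 0.792, 0.0, 0.0]
force: [-0.9, -0.4, 2.1]
gripper_width: 0.0537
finger_force: 30.0
```

```bash
python3 st.py
```

```text
[[0.5028, -0.1208, 0.0245], [0.5028, -0.1207, 0.0245], [0.5028, -0.1207, 0.0245], [0.5028, -0.1208, 0.0245]]
14.701809735906496 [-0.2 -0.1  1.7]
```

jog_arm --targets '[{"dx": 0,"dy": 0,"dz": 0.1,"wx": 0,"wy": 0,"wz": 0},{"dx": 0,"dy": 0,"dz": 0.3,"wx": 0,"wy": 0,"wz": 0},{"dx": 0,"dy": 0,"dz": 0.55,"wx": 0,"wy": 0,"wz": 0},{"dx": 0,"dy": 0,"dz": 0.8,"wx": 0,"wy": 0,"wz": 0},{"dx": 0,"dy": 0,"dz": 1,"wx": 0,"wy": 0,"wz": 0},{"dx": 0,"dy": 0,"dz": 1,"wx": 0,"wy": 0,"wz": 0}]'

```text
time_s: 37.92
tool_pos: [0.5055, -0.1219, 0.1486]
tool_rot: [0.611, 0.792, 0.001, 0.005]
force: [0.1, 0.2, -0.7]
gripper_width: 0.054
finger_force: 30.0
```

jog_arm --targets '[{"dx": 0.05,"dy": 0.13,"dz": 0,"wx": 0,"wy": 0,"wz": 0.06},{"dx": 0.11,"dy": 0.3,"dz": 0,"wx": 0,"wy": 0,"wz": 0.16},{"dx": 0.18,"dy": 0.48,"dz": 0,"wx": 0,"wy": 0,"wz": 0.26},{"dx": 0.2575,"dy": 0.675,"dz": 0,"wx": 0,"wy": 0,"wz": 0.363}]'

```text
time_s: 38.25
tool_pos: [0.533, -0.0392, 0.1434]
tool_rot: [0.448, 0.894, -0.0, -0.001]
force: [0.5, -0.7, -0.6]
gripper_width: 0.0541
finger_force: 30.0
```

jog_arm --targets '[{"dx": 0.06,"dy": 0.17,"dz": 0,"wx": 0,"wy": 0,"wz": 0.09},{"dx": 0.13,"dy": 0.34,"dz": 0,"wx": 0,"wy": 0,"wz": 0.18},{"dx": 0.19,"dy": 0.51,"dz": 0,"wx": 0,"wy": 0,"wz": 0.27},{"dx": 0.2575,"dy": 0.675,"dz": 0,"wx": 0,"wy": 0,"wz": 0.363}]'

```text
time_s: 38.58
tool_pos: [0.5638, 0.0425, 0.143]
tool_rot: [0.271, 0.963, -0.0, -0.001]
force: [-0.8, 0.1, -1.0]
gripper_width: 0.0536
finger_force: 30.0
```

jog_arm --targets '[{"dx": 0.06,"dy": 0.17,"dz": 0,"wx": 0,"wy": 0,"wz": 0.09},{"dx": 0.13,"dy": 0.34,"dz": 0,"wx": 0,"wy": 0,"wz": 0.18},{"dx": 0.19,"dy": 0.51,"dz": 0,"wx": 0,"wy": 0,"wz": 0.27},{"dx": 0.2575,"dy": 0.675,"dz": 0,"wx": 0,"wy": 0,"wz": 0.363}]'

```text
time_s: 38.92
tool_pos: [0.5946, 0.1234, 0.1428]
tool_rot: [0.084, 0.996, -0.0, -0.001]
force: [-0.6, -0.2, -1.4]
gripper_width: 0.0538
finger_force: 30.0
```

jog_arm --targets '[{"dx": 0.06,"dy": 0.17,"dz": 0,"wx": 0,"wy": 0,"wz": 0.09},{"dx": 0.13,"dy": 0.34,"dz": 0,"wx": 0,"wy": 0,"wz": 0.18},{"dx": 0.19,"dy": 0.51,"dz": 0,"wx": 0,"wy": 0,"wz": 0.27},{"dx": 0.23,"dy": 0.6,"dz": 0,"wx": 0,"wy": 0,"wz": 0.33},{"dx": 0.2575,"dy": 0.675,"dz": 0,"wx": 0,"wy": 0,"wz": 0.363},{"dx": 0.2575,"dy": 0.675,"dz": 0,"wx": 0,"wy": 0,"wz": 0.363},{"dx": 0.2575,"dy": 0.675,"dz": 0,"wx": 0,"wy": 0,"wz": 0.363},{"dx": 0.2575,"dy": 0.675,"dz": 0,"wx": 0,"wy": 0,"wz": 0.363},{"dx": 0.2575,"dy": 0.675,"dz": 0,"wx": 0,"wy": 0,"wz": 0.363},{"dx": 0.2575,"dy": 0.675,"dz": 0,"wx": 0,"wy": 0,"wz": 0.363}]'

```text
time_s: 39.75
tool_pos: [0.6261, 0.2023, 0.1444]
tool_rot: [-0.102, 0.995, -0.0, -0.0]
force: [-1.0, -0.4, -1.5]
gripper_width: 0.0536
finger_force: 30.0
```

jog_arm --targets '[{"dx": 0,"dy": 0,"dz": -0.2,"wx": 0,"wy": 0,"wz": 0},{"dx": 0,"dy": 0,"dz": -0.4,"wx": 0,"wy": 0,"wz": 0},{"dx": 0,"dy": 0,"dz": -0.6,"wx": 0,"wy": 0,"wz": 0},{"dx": 0,"dy": 0,"dz": -0.75,"wx": 0,"wy": 0,"wz": 0},{"dx": 0,"dy": 0,"dz": -0.88,"wx": 0,"wy": 0,"wz": 0},{"dx": 0,"dy": 0,"dz": -0.88,"wx": 0,"wy": 0,"wz": 0},{"dx": 0,"dy": 0,"dz": -0.88,"wx": 0,"wy": 0,"wz": 0},{"dx": 0,"dy": 0,"dz": -0.88,"wx": 0,"wy": 0,"wz": 0},{"dx": 0,"dy": 0,"dz": -0.88,"wx": 0,"wy": 0,"wz": 0},{"dx": 0,"dy": 0,"dz": -0.88,"wx": 0,"wy": 0,"wz": 0},{"dx": 0,"dy": 0,"dz": -0.88,"wx": 0,"wy": 0,"wz": 0},{"dx": 0,"dy": 0,"dz": -0.88,"wx": 0,"wy": 0,"wz": 0},{"dx": 0,"dy": 0,"dz": -0.88,"wx": 0,"wy": 0,"wz": 0}]'

```text
time_s: 40.83
tool_pos: [0.6266, 0.2033, 0.0394]
tool_rot: [-0.103, 0.995, 0.0, 0.0]
force: [0.2, 0.1, -1.4]
gripper_width: 0.0537
finger_force: 30.0
```

```bash
python3 st.py
```

```text
[[0.6266, 0.2033, 0.0394], [0.6264, 0.2033, 0.0392], [0.6264, 0.2033, 0.039], [0.6263, 0.2033, 0.0389]]
101.82714365487679 [-0.2  0.1 -0.3]
```

Now I'll set it down, release and lift, then back off beyond the screw end for a view of all four.

jog_arm --targets '[{"dx": 0.002,"dy": 0.001,"dz": -0.05,"wx": 0,"wy": 0,"wz": 0},{"dx": 0.002,"dy": 0.001,"dz": -0.1,"wx": 0,"wy": 0,"wz": 0},{"dx": 0.002,"dy": 0.001,"dz": -0.132,"wx": 0,"wy": 0,"wz": 0},{"dx": 0.002,"dy": 0.001,"dz": -0.132,"wx": 0,"wy": 0,"wz": 0},{"dx": 0.002,"dy": 0.001,"dz": -0.132,"wx": 0,"wy": 0,"wz": 0},{"dx": 0.002,"dy": 0.001,"dz": -0.132,"wx": 0,"wy": 0,"wz": 0},{"dx": 0.002,"dy": 0.001,"dz": -0.132,"wx": 0,"wy": 0,"wz": 0},{"dx": 0.002,"dy": 0.001,"dz": -0.132,"wx": 0,"wy": 0,"wz": 0}]'

```text
time_s: 41.7
tool_pos: [0.6264, 0.2033, 0.0227]
tool_rot: [-0.103, 0.995, -0.0, -0.0]
force: [-0.1, 0.6, -0.3]
gripper_width: 0.0538
finger_force: 30.0
```

jog_arm --targets '[{"dx": 0,"dy": 0,"dz": 0,"wx": 0,"wy": 0,"wz": 0},{"dx": 0,"dy": 0,"dz": 0,"wx": 0,"wy": 0,"wz": 0},{"dx": 0,"dy": 0,"dz": 0,"wx": 0,"wy": 0,"wz": 0},{"dx": 0,"dy": 0,"dz": 0,"wx": 0,"wy": 0,"wz": 0},{"dx": 0,"dy": 0,"dz": 0,"wx": 0,"wy": 0,"wz": 0},{"dx": 0,"dy": 0,"dz": 0,"wx": 0,"wy": 0,"wz": 0},{"dx": 0,"dy": 0,"dz": 0.1,"wx": 0,"wy": 0,"wz": 0},{"dx": 0,"dy": 0,"dz": 0.3,"wx": 0,"wy": 0,"wz": 0},{"dx": 0,"dy": 0,"dz": 0.55,"wx": 0,"wy": 0,"wz": 0},{"dx": 0,"dy": 0,"dz": 0.8,"wx": 0,"wy": 0,"wz": 0},{"dx": 0,"dy": 0,"dz": 1,"wx": 0,"wy": 0,"wz": 0}]' --gripper 1

```text
time_s: 42.62
tool_pos: [0.6273, 0.2035, 0.1462]
tool_rot: [-0.103, 0.995, 0.0, 0.001]
force: [-0.2, 0.3, 0.3]
gripper_width: 0.0868
finger_force: 0.0
```

jog_arm --targets '[{"dx": 0.2,"dy": 0.04,"dz": 0.2,"wx": 0,"wy": 0,"wz": 0},{"dx": 0.45,"dy": 0.1,"dz": 0.4,"wx": 0,"wy": 0,"wz": 0},{"dx": 0.7,"dy": 0.15,"dz": 0.5,"wx": 0,"wy": 0,"wz": 0},{"dx": 0.7,"dy": 0.15,"dz": 0.5,"wx": 0,"wy": 0,"wz": 0},{"dx": 0.7,"dy": 0.15,"dz": 0.5,"wx": 0,"wy": 0,"wz": 0},{"dx": 0.7,"dy": 0.15,"dz": 0.5,"wx": 0,"wy": 0,"wz": 0},{"dx": 0.7,"dy": 0.15,"dz": 0.5,"wx": 0,"wy": 0,"wz": 0},{"dx": 0.7,"dy": 0.15,"dz": 0.5,"wx": 0,"wy": 0,"wz": 0},{"dx": 0.7,"dy": 0.15,"dz": 0.5,"wx": 0,"wy": 0,"wz": 0}]'

```text
time_s: 43.37
tool_pos: [0.7093, 0.2212, 0.2022]
tool_rot: [-0.103, 0.995, -0.0, -0.001]
force: [-0.2, -0.8, -0.1]
gripper_width: 0.0871
finger_force: 0.0
```

```bash
python3 st.py; python3 - <<'E'
from h import *
p,d=cams.camera('wrist');o=manip.get_obs();np.savez('w6.npz',p=p,d=d);np.save('o6.npy',o,allow_pickle=True)
cv2.imwrite('pics/w6.png',cv2.resize(p[0:240,170:350,::-1],None,fx=2.5,fy=2.5,interpolation=cv2.INTER_CUBIC))
E
```

```text
[[0.7093, 0.2212, 0.2022], [0.7096, 0.2213, 0.2024], [0.7099, 0.2213, 0.2026], [0.7101, 0.2214, 0.2027]]
101.82811030306874 [-0.5  0.2  0.6]
```

View pics/w6.png

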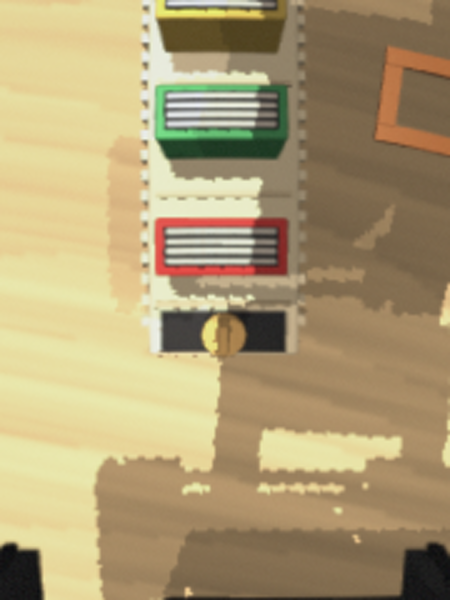

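```bash
python3 - <<'E'
from bl import *
o=np.load('o6.npy',allow_pickle=True).item();off=[170,0]
quad([(156,218),(287,219),(288,273),(156,275)],2.5,off,o)
quad([(155,85),(288,84),(287,139),(156,142)],2.5,off,o)
w=onplane('wrist',np.array([[156,196],[290,195],[156,305],[290,307]])/2.5+[169.7,-.3],.0118,o)*1000
for i in(0,2):print(w[i:i+2].mean(0).round(1))
E
```

```text
[627.4 203.1] ang 101.93 12.21 52.55278154467226 22.55491828762379
[573.1 191.8] ang 102.61 11.72 52.77007326345098 23.913527226483886
[601.2 198.3]
[652.9 209. ]
```

```bash
python3 -c "
from rig import manip
print(manip.hand_in())"
```

```text
the job is handed in; nothing more can be done
None
```

I moved all four cases into the tray in reverse order (from the tray's screw: red, green, yellow, blue). Each stands upright in its bay, released, measured within about 1 mm of centre and 1° of square, and I handed the job in at about 44 s.

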